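# Sort the pipe fittings and scan them into stock

## Task

Put away the loose pipe fittings: every tee inside the round pan and every elbow inside the rectangular bin. Then pick up the barcode scanner and book them in: point it squarely at the middle of the pan's label from about 10 cm away and hold it still there for 4 seconds, then do the same at the bin's label (scan both even if one container is empty). Finally stand the scanner back on the middle of its rubber mat, and leave the tape, screwdriver, spanner and brush where they are.

Things in the scene. Friction and masses are not known exactly. Their poses are not given: they have to be found in the camera images.
- tee1: Steel pipe tee, 0.25 kg, may be absent (None). Pipe 28 mm thick; run 100 mm long along x (-50 to +50), one branch to y = +50 from its middle; the three ends have flanges 36 mm across, 8 mm long. Origin where the axes meet; it lies flat, z up, origin 18 mm above the table. Bare pipe to grip from 14 to 42 mm out on all three arms (x = +-28 or y = +28).
- tee2: Steel pipe tee, 0.25 kg, may be absent (None). Pipe 28 mm thick; run 100 mm long along x (-50 to +50), one branch to y = +50 from its middle; the three ends have flanges 36 mm across, 8 mm long. Origin where the axes meet; it lies flat, z up, origin 18 mm above the table. Bare pipe to grip from 14 to 42 mm out on all three arms (x = +-28 or y = +28).
- tee3: Steel pipe tee, 0.25 kg, may be absent (None). Pipe 28 mm thick; run 100 mm long along x (-50 to +50), one branch to y = +50 from its middle; the three ends have flanges 36 mm across, 8 mm long. Origin where the axes meet; it lies flat, z up, origin 18 mm above the table. Bare pipe to grip from 14 to 42 mm out on all three arms (x = +-28 or y = +28).
- elbow1: Steel pipe elbow, 0.25 kg, may be absent (None). Two legs 28 mm thick at right angles, from the corner to x = +60 and to y = +60; flanges 36 mm across, 8 mm long at both ends, a round 36 mm bulge at the corner. Origin at the centre of the corner; it lies flat, z up, origin 18 mm above the table. Bare pipe to grip from 18 to 52 mm out on each leg.
- elbow2: Steel pipe elbow, 0.25 kg, may be absent (None). Two legs 28 mm thick at right angles, from the corner to x = +60 and to y = +60; flanges 36 mm across, 8 mm long at both ends, a round 36 mm bulge at the corner. Origin at the centre of the corner; it lies flat, z up, origin 18 mm above the table. Bare pipe to grip from 18 to 52 mm out on each leg.
- elbow3: Steel pipe elbow, 0.25 kg, may be absent (None). Two legs 28 mm thick at right angles, from the corner to x = +60 and to y = +60; flanges 36 mm across, 8 mm long at both ends, a round 36 mm bulge at the corner. Origin at the centre of the corner; it lies flat, z up, origin 18 mm above the table. Bare pipe to grip from 18 to 52 mm out on each leg.
- pan: Round aluminium pan for the tees, fixed to the bench; outside 200 mm across at the rim and 180 at the base, 60 mm high, walls 4 mm, floor 5 mm thick. Origin at the centre of its underside; the label is on its -x side. It and the bin may swap places.
- bin: Rectangular dark steel bin for the elbows, fixed to the bench; 170 mm (x) by 200 mm (y) outside, 60 mm high, walls and floor 5 mm. Origin at the centre of its underside; the label is on its -x side.
- pan_label (a point): Barcode label of the round pan. White with black bars, 70 mm wide (y) by 44, on an 80 x 50 mm sloped plate. Origin at the centre of its face; z straight out of the face (30 degrees off vertical, leaning to the container's -x side), y level along the label; centre 124 mm from the pan's axis and 38 mm above the table.
- bin_label (a point): Barcode label of the rectangular bin. White with black bars, 70 mm wide (y) by 44, on an 80 x 50 mm sloped plate. Origin at the centre of its face; z straight out of the face (30 degrees off vertical, leaning to the container's -x side), y level along the label; centre 110 mm from the middle of the bin and 38 mm above the table.
- mat: Black rubber parking mat of the scanner, fixed, 180 mm (x) by 110 mm (y), 4 mm thick. Origin at the centre of its underside (table level).
- scanner: Barcode scanner, grey, black snout, 0.3 kg, standing on its flat underside. Origin on the underside, below the head. Handle 40 mm wide, 30 high, x = -110 to +20; on it the head block, 44 mm wide (y), x = -35 to +30, top at z = 80: grip its flat sides from above, at x = -3, z = 55. From its front a 40 mm wide snout slopes forward and down. Centre of mass near the head.
- scanner_window (a point): Centre of the scanner's window, on the end of the snout, at (45, 0, 33) mm in the scanner's frame. Its x axis is the reading beam, which leaves the window straight ahead of the scanner and 60 degrees downward while the scanner is level; its y axis is the scanner's y axis.
- tape: Bystander: roll of tape lying flat, 90 mm across, 25 mm high.
- screwdriver: Bystander: screwdriver, 190 mm long.
- spanner: Bystander: steel spanner lying on the left, 170 mm long.
- paintbrush: Bystander: flat brush lying on the right, 190 mm long.
Not all that is in view belongs to the job. Leave any purple or turquoise look-alike of the tee1 alone.

How it is judged:
By the outcome, as a careful person would: the job done as asked, in the order asked, and still so for the second after the job is handed in, with the robot touching nothing.
Of tee1, elbow1, tee2, elbow2, tee3, elbow3 only 4 to 6 are there at a start; the rules pass over those that are not, and their reading is None.
At some moment in a run one of tee1, elbow1, tee2, elbow2, tee3, elbow3 may be knocked a few centimetres aside while the robot is not near it.
It also fails if it takes over 210 s, if anything falls off the work surface, if the arm or the gripper's body presses on something with over 40 N, if the wrist force passes 120 N, or if a joint passes its speed limit or range.

## Robot

A 6-joint arm with a two-finger parallel gripper is mounted at the origin on the work surface. World frame = base frame: x ahead of the robot, y to its left, z up, the work surface at z = 0. Lengths are in m, angles in degrees, forces in N, time in s.
With the tool pointing down it reaches from about 0.4 to 0.825 m from the base axis. Payload 7 kg.
Tool frame: the origin (TCP) lies midway between the tips of the shut fingers; the grasp point (between the pads) lies 19 mm behind it (r.grip_depth is the distance from the TCP to the grasp point, in m); z points along the fingers, y is the line along which they close (so a half turn about z gives the same grasp; the last joint's range is limited). The gripper opens to 88 mm and grips with 3 to 60 N. Pads are 19 mm wide; open, the fingers measure 130 mm over their backs; the gripper's body (78 mm by 193 mm) begins 47 mm behind the grasp point.
Start: joints at [-58.436, 20.546, 0.682, 0, -70.136, -16.507], TCP at [0.175, -0.652, 0.206] pointing down, gripper open.
Joint ranges: [-176.03, 176.03], [-82.01, 121.73], [-58.28, 71.71], [-173.87, 95.51], [-174.79, -0.11], [-173.66, 173.66]. Speed limits (degrees/s): [136.94, 136.94, 172.46, 180, 180, 180].

## Interface

Orientations are given as [roll, pitch, yaw] about the fixed x, y, z axes, in that order (R = Rz(yaw) Ry(pitch) Rx(roll)).
In Python, from plant import r, capture, close_job, search_frame, outline_of gives the robot as it stands.
- The arm moves only by the shell command python3 -m creep 'ROWS' [FORCE]. ROWS is JSON, a list of rows, each a list of 7 numbers: the finger opening in mm, from 0 to 87.6, then the shift along the world's x, y, z in units of 25 mm (1.0 is 25 mm), then the turn, a rotation vector about the world's x, y, z in degrees. In form: [[hand, x, y, z, ax, ay, az], ...]. A call has 1 to 8 rows; each row shifts and turns the commanded pose from where the row before left it; what a row does not reach is not made up. A row lasts 1/12 s, in which the tool goes at most 41.7 mm and 7.16 degrees, less where a joint would pass 70% of its speed; a pose out of reach is approached as far as the arm can. A call is refused whole if a number of a shift passes 1 or a number of a turn 7.16, either way. A call with a gripper value outside its range is refused whole. The fingers move at their own pace and stop on an object; FORCE is the grip in N (left out, the last holds). Time passes only in rows, so rows that do not move let the fingers close. It gives the time, the measured TCP pose, the force, the opening and the grip force at its end, in the units of the state.
- r.get_state(): the state, without advancing time (a new reading comes with each control period).
- capture(name): name is "scene" or "side" or "wrist"; returns a dict with "frame" (420x560x3 uint8, red, green, blue), "K" (3x3 intrinsics, pixels), "origin" and "rotation" of the camera in the world. Camera axes: x right, y down, z forward; pixel columns grow to the right and rows downward; lengths in m; the calibration is good to about 2 mm. A picture is of the moment at which its call begins. There is no depth.
- close_job(): hands the job in; it is judged then, once.
Trained networks look in a picture, given as the dict that the camera call returned (one of the last four; its "shot" number tells which), for a name from the list of things; names that differ only in an ending like _2 or _b are one class to them, and where a whole thing is asked for, a point or a joint stands for the part that bears it (a point fixed in the world has none). Each returns a list of dicts, best first, with "conf" (0 to 1); they miss things now and then, are a little off and sometimes report something else, mostly with a low value. They report only what shows in the picture. A call takes as long as a camera call. They do not tell look-alikes from the thing itself.
- search_frame(picture, target): "bbox" ([left, top, right, bottom] in pixels, round what is visible of it).
- outline_of(picture, target): "region" (420x560 bool, what is visible of it) and "bbox" ([left, top, right, bottom] in pixels, round what is visible of it).
The state is a dict: "time_s": time; "joints": joint angles; "qd": joint speeds; "joint_torque": joint torques, N m; "tcp_pos": TCP position; "eef_rot": TCP orientation; "contact_force": force on the tool from outside, world axes, zero at the start; "moment": the same for the moment, N m; "gripper_width": finger opening in m; "gripper_force": force on a finger pad.
Only numpy, scipy, OpenCV 4.12 (cv2) and the standard library are available. Lean on these libraries where they do the work, as an engineer would, in place of code of your own. Each camera call takes 0.05 s, during which the arm holds its last target. There are 200 camera calls.

## Working session

There is one attempt and no reset: what is moved stays moved. The work goes in short steps, Python scripts to look and compute and a shell command to move; the robot and the scene stay as the last step left them, time stands still between calls to the robot, and variables do not carry over. Pictures are saved under pics/ and viewed, at most 14 in all, crops included, and the job is handed in when it is done.

```bash
ls; mkdir -p pics
cat > h.py <<'E'
from plant import r, capture, close_job, search_frame, outline_of
import numpy as np, cv2
def save(p,n): cv2.imwrite('pics/'+n,cv2.cvtColor(p['frame'],cv2.COLOR_RGB2BGR))
def ray(p,u,v,z):
    d=p['rotation']@np.linalg.solve(p['K'],[u,v,1.]); o=np.array(p['origin']); return o+d*(z-o[2])/d[2]
def proj(p,X):
    c=(np.atleast_2d(X)-p['origin'])@np.array(p['rotation']); q=c@np.array(p['K']).T; return q[:,:2]/q[:,2:]
E
python3 - <<'E'
from h import *
for n in ('scene','side'):
    p=capture(n); save(p,n+'1.png'); print(n,np.round(p['origin'],3),np.round(p['rotation'],2).tolist(),np.round(p['K'],0).tolist())
    for t in 'tee1 elbow1 pan bin pan_label bin_label mat scanner scanner_window tape screwdriver spanner paintbrush'.split():
        try:
            for d in search_frame(p,t):
                b=d['bbox'];print(t,round(d['conf'],2),np.round(b),np.round(ray(p,(b[0]+b[2])/2,(b[1]+b[3])/2,.018)[:2],3))
        except Exception as e: print(t,e)
E
```

```text
pics
scene [ 1.434 -0.348  0.679] [-121.6, 0.31, 70.59] [[418.0, 0.0, 282.0], [0.0, 418.0, 206.0], [0.0, 0.0, 1.0]]
tee1 invalid index to scalar variable.
elbow1 invalid index to scalar variable.
pan invalid index to scalar variable.
bin invalid index to scalar variable.
pan_label invalid index to scalar variable.
bin_label invalid index to scalar variable.
mat invalid index to scalar variable.
scanner invalid index to scalar variable.
scanner_window invalid index to scalar variable.
tape invalid index to scalar variable.
screwdriver invalid index to scalar variable.
spanner invalid index to scalar variable.
paintbrush invalid index to scalar variable.
side [-0.07   0.711  1.192] [-141.02, -0.47, -141.86] [[485.0, 0.0, 283.0], [0.0, 485.0, 197.0], [0.0, 0.0, 1.0]]
tee1 invalid index to scalar variable.
elbow1 invalid index to scalar variable.
pan invalid index to scalar variable.
bin invalid index to scalar variable.
pan_label invalid index to scalar variable.
bin_label invalid index to scalar variable.
mat invalid index to scalar variable.
scanner invalid index to scalar variable.
scanner_window invalid index to scalar variable.
tape invalid index to scalar variable.
screwdriver invalid index to scalar variable.
spanner invalid index to scalar variable.
paintbrush invalid index to scalar variable.
```

```bash
cat > h.py <<'E'
from plant import r, capture, close_job, search_frame, outline_of
import numpy as np, cv2
from scipy.spatial.transform import Rotation as Ro
def save(p,n): cv2.imwrite('pics/'+n,cv2.cvtColor(p['frame'],cv2.COLOR_RGB2BGR))
def M(p): return Ro.from_euler('xyz',p['rotation'],degrees=True).as_matrix()
def ray(p,u,v,z):
    d=M(p)@np.linalg.solve(p['K'],[u,v,1.]); o=np.array(p['origin']); return o+d*(z-o[2])/d[2]
def proj(p,X):
    c=(np.atleast_2d(X)-p['origin'])@M(p); q=c@np.array(p['K']).T; return q[:,:2]/q[:,2:]
E
python3 - <<'E'
from h import *
for n in ('scene','side'):
    p=capture(n); save(p,n+'1.png'); print(n)
    for t in 'tee1 elbow1 pan bin pan_label bin_label mat scanner tape screwdriver spanner paintbrush'.split():
            for d in search_frame(p,t):
                b=d['bbox'];print(t,round(d['conf'],2),np.round(b),np.round(ray(p,(b[0]+b[2])/2,(b[1]+b[3])/2,.018)[:2],3))
E
```

```text
scene
tee1 0.91 [187. 213. 227. 236.] [ 0.44  -0.227]
tee1 0.78 [203. 185. 233. 206.] [ 0.291 -0.162]
tee1 0.69 [137. 280. 176. 319.] [ 0.698 -0.387]
tee1 0.67 [146. 227. 180. 255.] [ 0.48  -0.351]
tee1 0.65 [ 81. 212. 119. 236.] [ 0.333 -0.512]
tee1 0.64 [260. 202. 310. 232.] [ 0.478 -0.006]
tee1 0.22 [272. 189. 300. 219.] [0.412 0.022]
elbow1 0.87 [380. 188. 411. 211.] [0.5   0.349]
elbow1 0.75 [272. 192. 301. 222.] [0.426 0.017]
elbow1 0.68 [132. 252. 174. 273.] [ 0.563 -0.383]
elbow1 0.65 [201. 223. 308. 307.] [ 0.656 -0.149]
elbow1 0.6 [163. 196. 179. 213.] [ 0.294 -0.309]
pan 0.75 [152. 195. 180. 227.] [ 0.328 -0.327]
pan 0.55 [328. 213. 409. 273.] [0.671 0.159]
bin 0.9 [208. 228. 309. 307.] [ 0.668 -0.144]
bin 0.33 [274. 190. 302. 218.] [0.413 0.027]
bin 0.26 [150. 195. 182. 231.] [ 0.339 -0.328]
pan_label 0.79 [329. 212. 410. 271.] [0.667 0.163]
bin_label 0.95 [206. 225. 305. 308.] [ 0.663 -0.149]
mat 0.74 [259. 200. 311. 234.] [ 0.478 -0.006]
scanner 0.64 [271. 188. 300. 223.] [0.42  0.017]
tape 0.77 [349. 168. 372. 190.] [0.347 0.311]
screwdriver 0.53 [148. 193. 182. 231.] 
[... 304 characters left out ...]
 [ 0.686 -0.393]
tee1 0.66 [344. 191. 371. 221.] [ 0.31  -0.159]
tee1 0.58 [331. 136. 356. 163.] [ 0.477 -0.335]
pan 0.64 [166. 177. 243. 243.] [0.667 0.145]
bin 0.87 [229. 121. 305. 189.] [ 0.664 -0.152]
pan_label 0.75 [168. 177. 244. 237.] [0.67  0.134]
bin_label 0.83 [226. 122. 307. 189.] [ 0.665 -0.151]
mat 0.86 [260. 208. 323. 249.] [0.416 0.035]
mat 0.37 [182. 274. 216. 310.] [0.485 0.355]
scanner 0.92 [269. 195. 314. 240.] [0.441 0.002]
tape 0.72 [233. 303. 265. 334.] [0.328 0.329]
screwdriver 0.46 [106. 305. 158. 339.] [0.557 0.523]
spanner 0.73 [107. 302. 158. 338.] [0.562 0.52 ]
paintbrush 0.86 [334.  99. 372. 125.] [ 0.557 -0.514]
paintbrush 0.2 [108. 305. 158. 341.] [0.555 0.524]
```

View pics/scene1.png

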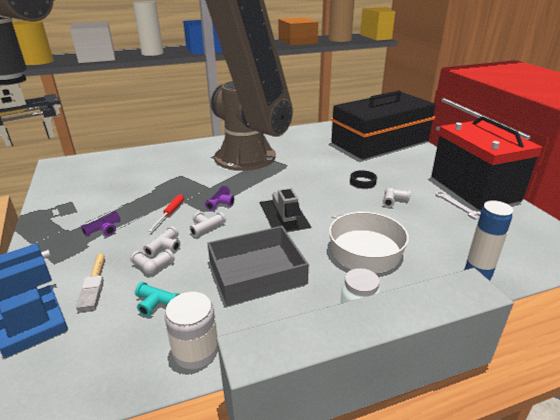

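View pics/side1.png

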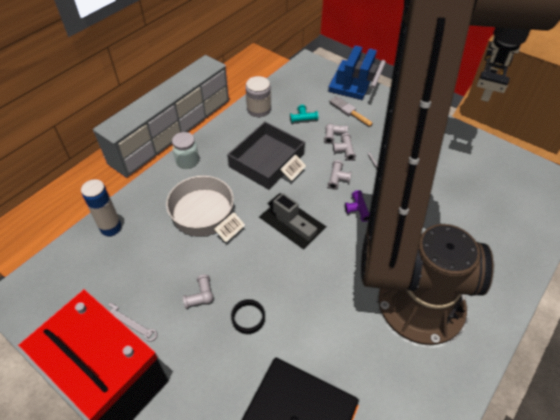

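The scene picture shows the grey tees at (208,222) and (162,241), and the grey elbows at (153,262) and (397,197). The purple tees at (101,224) and (220,198) and the turquoise one at (155,297) are look-alikes to leave alone. The bin is at (258,265), the pan at (368,243) and the scanner at (286,205). I'll check the cluster from close by with the wrist camera.

```bash
python3 -m creep '[[87.6,0.7,0.8,0.5,0,0,0],[87.6,0.7,0.8,0.5,0,0,0],[87.6,0.7,0.8,0.5,0,0,0],[87.6,0.7,0.8,0.5,0,0,0],[87.6,0.7,0.8,0.5,0,0,0],[87.6,0.7,0.8,0.5,0,0,0],[87.6,0.7,0.8,0.5,0,0,0],[87.6,0.7,0.8,0.5,0,0,0]]'; python3 -m creep '[[87.6,0.7,0.9,0.5,0,0,0],[87.6,0.7,0.9,0.5,0,0,0],[87.6,0.7,0.9,0.5,0,0,0],[87.6,0.7,0.9,0.5,0,0,0],[87.6,0.7,0.9,0.5,0,0,0],[87.6,0.7,0.9,0.5,0,0,0],[87.6,0,0,0,0,0,0],[87.6,0,0,0,0,0,0]]'
python3 - <<'E'
from h import *
s=r.get_state();print({k:np.round(s[k],3).tolist() for k in s})
p=capture('wrist');save(p,'w1.png');print(p['origin'],p['rotation'])
for t in ['tee1','elbow1']:
  for d in search_frame(p,t):
    b=d['bbox'];print(t,round(d['conf'],2),np.round(b),np.round(ray(p,(b[0]+b[2])/2,(b[1]+b[3])/2,.018)[:2],3))
E
```

```text
time_s: 3.37
tcp_pos: [0.316, -0.4907, 0.3069]
eef_rot: [-180.0, 0.0, -164.9]
contact_force: [0.2, -0.1, -0.1]
gripper_width: 0.0877
gripper_force: 0.0
time_s: 4.03
tcp_pos: [0.4214, -0.3558, 0.3819]
eef_rot: [-179.9, 0.1, -164.8]
contact_force: [-0.3, -0.2, 0.7]
gripper_width: 0.0873
gripper_force: 0.0
{'time_s': 4.033, 'joints': [-19.828, 5.069, 2.892, 0.002, -87.723, -54.965], 'qd': [-2.035, 0.634, -1.469, -0.26, 0.32, 0.868], 'joint_torque': [1.035, -39.204, 31.951, 7.547, -0.106, -0.238], 'tcp_pos': [0.421, -0.356, 0.382], 'eef_rot': [-179.941, 0.081, -164.793], 'contact_force': [-0.349, -0.214, 0.675], 'moment': [0.022, 0.02, 0.047], 'gripper_force': 0.0, 'gripper_width': 0.087}
[ 0.35773102 -0.37222232  0.56168083] [ 1.65742182e+02 -6.91059717e-04  1.05229171e+02]
tee1 0.97 [318. 167. 387. 216.] [ 0.425 -0.226]
tee1 0.91 [193. 296. 244. 336.] [ 0.701 -0.385]
tee1 0.78 [236. 178. 298. 232.] [ 0.483 -0.354]
tee1 0.62 [378. 101. 451. 160.] [ 0.308 -0.164]
tee1 0.62 [153.  62. 227. 119.] [ 0.342 -0.512]
elbow1 0.74 [212. 213. 268. 262.] [ 0.549 -0.384]
elbow1 0.49 [322. 167. 387. 214.] [ 0.423 -0.224]
```

View pics/w1.png

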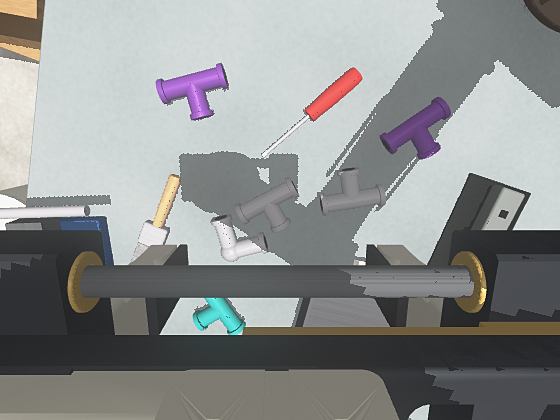

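The wrist picture confirms four grey fittings: a tee at (352,192), a tee at (270,205), an elbow at (238,245), and an elbow out of view on the left. Everything else tee-shaped here is purple or turquoise. Next I'll fit poses to the outlines.

```bash
cat >> h.py <<'E'
from scipy.optimize import minimize
def cyl(a,b,ra,rb=None):
    a,b=np.array(a,float),np.array(b,float); w=(b-a)/np.linalg.norm(b-a); u=np.cross(w,[0,0,1.]) if abs(w[2])<.9 else np.array([1.,0,0]); v=np.cross(w,u)
    t=np.linspace(0,2*np.pi,24,endpoint=False)[:,None]; c=np.cos(t)*u+np.sin(t)*v
    return np.vstack([a+ra*c,b+(rb or ra)*c])/1e3
def box(x0,x1,y0,y1,z0,z1): return np.array([[x,y,z] for x in(x0,x1) for y in(y0,y1) for z in(z0,z1)])/1e3
def sph(c,R): g=np.random.RandomState(0).randn(150,3); return (np.array(c)+R*g/np.linalg.norm(g,axis=1)[:,None])/1e3
Z=18
def arm(d,a,b): d=np.array(d); o=np.array([0,0,Z]); return [cyl(o,o+d*b,14),cyl(o+d*(b-8),o+d*b,18)]
MOD={'tee':arm([1,0,0],0,50)+arm([-1,0,0],0,50)+arm([0,1,0],0,50),
 'elbow':arm([1,0,0],0,60)+arm([0,1,0],0,60)+[sph([0,0,Z],18)],
 'bin':[box(-85,85,-100,100,0,60)],'pan':[cyl([0,0,0],[0,0,60],90,100)],
 'mat':[box(-90,90,-55,55,0,4)],
 'scanner':[box(-110,20,-20,20,4,34),box(-35,30,-22,22,34,84),np.vstack([box(25,30,-20,20,40,80),box(40,50,-20,20,30,44)])],
 'label':[np.array([[sx*25*np.cos(np.pi/6),sy*40,38+sx*25*.5] for sx in(-1,1) for sy in(-1,1)])/1e3]}
def render(p,m,x,y,yaw,sh):
    R=Ro.from_euler('z',yaw,degrees=True).as_matrix(); im=np.zeros(sh,np.uint8)
    for q in MOD[m]:
        h=cv2.convexHull((proj(p,q@R.T+[x,y,0])*16).round().astype(np.int32)); cv2.fillConvexPoly(im,h,255,cv2.LINE_AA,4)
    return im/255.
def fit(p,m,mask,xy,yaws,ign=None):
    T=cv2.GaussianBlur(mask.astype(np.float32),(0,0),1.2); W=1 if ign is None else 1-ign
    best=None
    f=lambda v:((cv2.GaussianBlur(render(p,m,v[0]/100,v[1]/100,v[2]*10,mask.shape),(0,0),1.2)-T)**2*W).sum()/mask.sum()
    for w in yaws:
        s0=np.array([xy[0]*100,xy[1]*100,w/10.]); s=minimize(f,s0,method='Nelder-Mead',options=dict(initial_simplex=np.vstack([s0,s0+[1,0,0],s0+[0,1,0],s0+[0,0,1.5]]),xatol=.01,fatol=1e-4,maxiter=120))
        if best is None or s.fun<best[3]: best=(s.x[0]/100,s.x[1]/100,s.x[2]*10,s.fun)
    return np.round(best,4)
def fits(p,net,m,yaws,n=9):
    for d in outline_of(p,net)[:n]:
        b=d['bbox']; xy=ray(p,(b[0]+b[2])/2,(b[1]+b[3])/2,.02)[:2]; px=p['frame'][d['region']].mean(0).round() if d['region'].any() else 0
        if d['conf']>.3: print(m,round(d['conf'],2),np.round(b),px,fit(p,m,d['region'],xy,yaws),flush=True)
E
python3 - <<'E'
from h import *
p=capture('wrist'); Y=range(0,360,45)
fits(p,'tee1','tee',Y); fits(p,'elbow1','elbow',Y)
for n in('side','scene'):
    p=capture(n);print(n)
    fits(p,'elbow1','elbow',Y)
    fits(p,'bin','bin',[-15,15],2); fits(p,'pan','pan',[0],2); fits(p,'mat','mat',range(-60,61,30),1); fits(p,'scanner','scanner',Y,1)
    fits(p,'bin_label','label',[-20,20],1); fits(p,'pan_label','label',[-20,20],1)
E
```

```text
tee 0.95 [236. 180. 297. 236.] [132. 131. 133.] [ 4.759000e-01 -3.569000e-01  3.137693e+02  3.050000e-02]
tee 0.79 [154.  62. 230. 120.] [158. 107. 189.] [ 3.313000e-01 -5.098000e-01  2.986156e+02  5.400000e-03]
tee 0.68 [192. 297. 248. 333.] [ 79. 197. 192.] [  0.6847  -0.3848 228.7381   0.3251]
tee 0.66 [321. 167. 385. 216.] [130. 129. 131.] [ 4.381000e-01 -2.241000e-01  1.146281e+02  1.370000e-02]
tee 0.57 [379.  98. 449. 160.] [ 98.  71. 118.] [ 3.021000e-01 -1.675000e-01  3.194523e+02  1.200000e-02]
elbow 0.96 [213. 216. 267. 266.] [186. 184. 186.] [ 5.750000e-01 -3.933000e-01  1.195831e+02  2.180000e-02]
side
elbow 0.77 [182. 275. 213. 306.] [178. 168. 169.] [ 4.58800e-01  3.51300e-01 -3.60044e+01  2.44000e-02]
elbow 0.48 [324. 126. 346. 145.] [145. 137. 139.] [ 5.730000e-01 -3.936000e-01  1.201526e+02  5.340000e-02]
bin 0.98 [230. 121. 305. 193.] [84. 81. 80.] [ 0.6556 -0.147  -0.5501  0.0469]
bin 0.53 [267. 194. 317. 240.] [82. 80. 78.] [ 0.4641 -0.0408 30.4865  2.4729]
pan 0.76 [168. 177. 245. 241.] [198. 188. 181.] [  0.6734   0.1465 -11.492    0.0844]
mat 0.77 [259. 209. 3
[... 563 characters left out ...]
[330. 212. 407. 274.] [189. 184. 179.] [  0.7448   0.1335 103.5885   0.7658]
bin 0.96 [209. 228. 310. 309.] [91. 90. 91.] [ 0.6618 -0.1478  1.1674  0.0053]
bin 0.34 [149. 193. 182. 231.] [204.  91.  87.] [  -5.3181    3.3285 -146.1751    0.7352]
pan 0.88 [331. 212. 410. 274.] [189. 184. 179.] [6.75300e-01 1.47100e-01 1.37693e+01 1.11000e-02]
mat 0.82 [258. 199. 313. 232.] [54. 54. 52.] [ 0.4351  0.0015 -0.4622  0.8549]
scanner 0.68 [383. 189. 410. 210.] [166. 161. 162.] [  0.5077   0.3259 323.1635   0.7761]
label 0.9 [206. 225. 306. 306.] [91. 90. 91.] [  0.7399  -0.2022 174.5886   0.7973]
label 0.89 [331. 214. 408. 274.] [188. 183. 178.] [7.430000e-01 1.078000e-01 1.453384e+02 7.559000e-01]
```

Plan:
- Lift tee B by the far run arm first, since its branch crowds the elbow.
- Then elbow 1, then tee A, then the left elbow.

```bash
python3 -m creep '[[42,0.17,0.1,-0.8,0,0,-7],[42,0.17,0.1,-0.8,0,0,-7],[42,0.17,0.1,-0.8,0,0,-7],[42,0.17,0.1,-0.8,0,0,-7],[42,0.17,0.1,-0.8,0,0,-7],[42,0.17,0.1,-0.8,0,0,-7],[42,0.17,0.1,-0.8,0,0,-7],[42,0.17,0.1,-0.8,0,0,-7]]' 50; python3 -m creep '[[42,0,0,-0.8,0,0,-5.4],[42,0,0,0,0,0,0],[42,0,0,0,0,0,0]]'
python3 - <<'E'
from h import *
p=capture('wrist')
fits(p,'tee1','tee',range(0,360,45))
p=capture('scene')
fits(p,'tee1','tee',range(0,360,45))
E
```

```text
time_s: 5.8
tcp_pos: [0.4545, -0.3367, 0.2202]
eef_rot: [180.0, 0.0, 138.7]
contact_force: [0.2, -0.6, 0.1]
gripper_width: 0.0434
gripper_force: 0.0
time_s: 6.05
tcp_pos: [0.4539, -0.3367, 0.2006]
eef_rot: [-179.9, -0.1, 133.9]
contact_force: [-0.6, -0.7, 0.9]
gripper_width: 0.0418
gripper_force: 0.0
tee 0.85 [268.   0. 308.  14.] [81. 68. 93.] [ 3.018000e-01 -1.660000e-01  2.281786e+02  8.900000e-03]
tee 0.81 [ 72. 180. 140. 228.] [159. 103. 190.] [  0.3309  -0.5092 -60.5494   1.0867]
tee 0.64 [294.  42. 378. 152.] [184. 182. 185.] [ 4.379000e-01 -2.246000e-01  1.147446e+02  1.580000e-02]
tee 0.92 [ 79. 208. 121. 237.] [125.  72. 147.] [ 3.30400e-01 -5.10500e-01  2.97785e+02  3.29000e-02]
tee 0.86 [189. 213. 223. 239.] [151. 146. 146.] [ 4.384000e-01 -2.248000e-01  1.153848e+02  4.810000e-02]
tee 0.72 [148. 227. 179. 255.] [129. 124. 125.] [ 4.745000e-01 -3.577000e-01  3.151603e+02  2.410000e-02]
tee 0.72 [136. 282. 174. 319.] [ 64. 175. 168.] [ 6.810000e-01 -3.861000e-01  2.283946e+02  1.441000e-01]
tee 0.63 [202. 183. 232. 210.] [ 88.  54. 104.] [ 3.040000e-01 -1.697000e-01  3.203258e+02  2.570000e-02]
```

```bash
python3 -m creep '[[42,0,0,-1,0,0,0],[42,0.04,0,-1,0,0,0],[42,0,0,-1,0,0,0],[42,0,0,-1,0,0,0],[42,0,0,-1,0,0,0],[42,0,0,-1,0,0,0],[42,0,0,-0.6,0,0,0],[42,0,0,-0.4,0,0,0]]'; python3 -m creep '[[42,0,0,-0.4,0,0,0],[42,0,0,-0.4,0,0,0],[20,0,0,0,0,0,0],[20,0,0,0,0,0,0],[20,0,0,0,0,0,0],[20,0,0,0,0,0,0]]' 50; python3 -m creep '[[20,0,0,0.5,0,0,0],[20,0,0,0.9,0,0,0],[20,0,0,1,0,0,0],[20,0,0,1,0,0,0],[20,0,0,1,0,0,0],[20,0,0,0.8,0,0,0],[20,0,0,0,0,0,0]]'
```

```text
time_s: 6.92
tcp_pos: [0.4551, -0.3368, 0.0251]
eef_rot: [-180.0, -0.0, 133.7]
contact_force: [-0.3, -0.2, 0.6]
gripper_width: 0.042
gripper_force: 0.0
time_s: 7.42
tcp_pos: [0.456, -0.3371, 0.007]
eef_rot: [180.0, 0.1, 133.7]
contact_force: [-0.1, 0.3, 0.3]
gripper_width: 0.0227
gripper_force: 0.0
time_s: 8.0
tcp_pos: [0.4579, -0.3381, 0.1416]
eef_rot: [179.8, 0.5, 133.7]
contact_force: [1.1, -0.1, 0.8]
gripper_width: 0.0198
gripper_force: 0.0
```

Run:
```python
from h import *
p=capture('wrist');save(p,'w2.png')
fits(p,'tee1','tee',range(0,360,45))
p=capture('scene')
fits(p,'tee1','tee',range(0,360,45))
```

```text
tee 0.76 [289.  14. 397. 154.] [186. 184. 187.] [ 4.377000e-01 -2.245000e-01  1.147171e+02  5.700000e-03]
tee 0.66 [254. 171. 331. 264.] [159. 157. 160.] [  0.475   -0.3571 -46.8837   0.1981]
tee 0.87 [ 79. 209. 118. 237.] [128.  73. 151.] [ 3.291000e-01 -5.104000e-01  2.993206e+02  4.600000e-02]
tee 0.86 [201. 185. 234. 208.] [ 90.  54. 106.] [ 3.012000e-01 -1.690000e-01  3.204323e+02  3.060000e-02]
tee 0.85 [136. 280. 177. 320.] [ 65. 179. 172.] [ 6.802000e-01 -3.866000e-01  2.288113e+02  1.309000e-01]
tee 0.83 [146. 229. 181. 256.] [124. 119. 120.] [ 4.746000e-01 -3.582000e-01  3.134743e+02  2.270000e-02]
tee 0.75 [186. 213. 223. 235.] [157. 152. 153.] [ 4.379000e-01 -2.256000e-01  1.137557e+02  2.890000e-02]
```

View pics/w2.png

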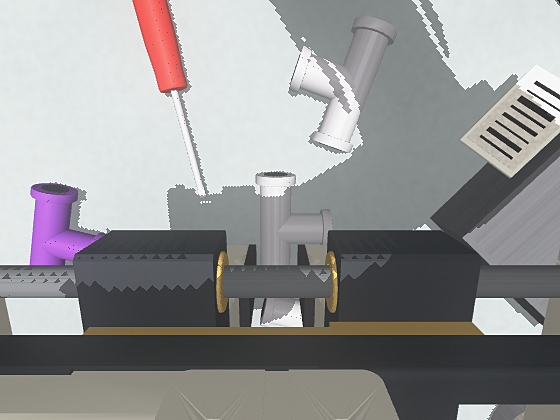

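The tee at (275,215) is still on the table, with the hand centred on it. The pads closed too high on the round pipe and slid off. I'll repeat lower and close fully.

```bash
python3 -m creep '[[46,-0.08,0.04,0,0,0,0],[46,0,0,0,0,0,0]]';python3 -m creep '[[46,0,0,-1,0,0,0],[46,0,0,-1,0,0,0],[46,0,0,-1,0,0,0],[46,0,0,-1,0,0,0],[46,0,0,-0.8,0,0,0],[46,0,0,-0.4,0,0,0],[46,0,0,-0.2,0,0,0],[46,0,0,0,0,0,0]]'; python3 -m creep '[[46,0,0,-0.1,0,0,0],[46,0,0,-0.05,0,0,0],[46,0,0,0,0,0,0]]'; python3 -m creep '[[0,0,0,0,0,0,0],[0,0,0,0,0,0,0],[0,0,0,0,0,0,0],[0,0,0,0,0,0,0]]' 50;python3 -m creep '[[0,0,0,0,0,0,0],[0,0,0,0,0,0,0]]'
python3 - <<'E'
from h import *
p=capture('wrist');save(p,'w3.png')
E
```

```text
time_s: 8.37
tcp_pos: [0.4525, -0.3354, 0.1351]
eef_rot: [-180.0, -0.1, 133.6]
contact_force: [-0.8, -0.3, -0.5]
gripper_width: 0.0285
gripper_force: 0.0
time_s: 9.03
tcp_pos: [0.4528, -0.3357, 0.0001]
eef_rot: [-179.9, -0.1, 133.7]
contact_force: [0.3, -0.3, 0.6]
gripper_width: 0.0456
gripper_force: 0.0
time_s: 9.28
tcp_pos: [0.4539, -0.336, -0.0019]
eef_rot: [180.0, 0.1, 133.7]
contact_force: [-0.0, -0.6, -0.7]
gripper_width: 0.0463
gripper_force: 0.0
time_s: 9.62
tcp_pos: [0.4536, -0.3359, -0.0023]
eef_rot: [180.0, 0.0, 133.7]
contact_force: [-1.0, 0.5, 3.4]
gripper_width: 0.0261
gripper_force: 50.0
time_s: 9.78
tcp_pos: [0.4535, -0.3359, -0.0023]
eef_rot: [180.0, 0.0, 133.7]
contact_force: [-1.0, 1.1, 4.8]
gripper_width: 0.0265
gripper_force: 50.0
```

View pics/w3.png

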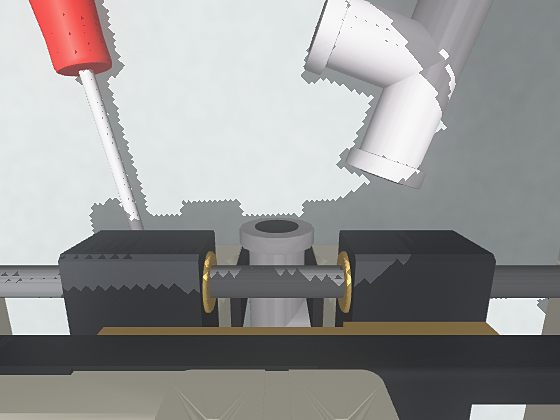

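```bash
python3 -m creep '[[0,0,0,0.5,0,0,0],[0,0,0,1,0,0,0],[0,0,0,1,0,0,0],[0,0,0,1,0,0,0],[0,0.4,1,1,0,0,0],[0,0.4,1,1,0,0,0],[0,0.4,1,0,0,0,0],[0,0.4,1,0,0,0,0]]'; python3 -m creep '[[0,0.4,1,0,0,0,0],[0,0.4,1,0,0,0,0],[0,0.4,1,0,0,0,0],[0,0.4,1,0,0,0,0],[0,0.4,1,0,0,0,0],[0,0.4,1,0,0,0,0],[0,0.4,1,0,0,0,0],[0,0.4,1,0,0,0,0]]';python3 -m creep '[[0,0.4,1,0,0,0,0],[0,0.4,1,0,0,0,0],[0,0.4,1,0,0,0,0],[0,0.4,1,0,0,0,0],[0,0.4,1,0,0,0,0],[0,0.4,1,0,0,0,0],[0,0.4,1,0,0,0,0],[0,0.4,1,0,0,0,0]]';python3 -m creep '[[0,0.3,0.9,0,0,0,0],[0,0,0,0,0,0,0],[0,0,0,0,0,0,0],[0,0,0,0,0,0,0]]'
python3 - <<'E'
from h import *
p=capture('wrist');save(p,'w4.png')
d=outline_of(p,'pan')
for n in ('side','scene'):
  p=capture(n); fits(p,'pan','pan',[0],1)
E
```

```text
time_s: 10.5
tcp_pos: [0.4942, -0.2349, 0.1362]
eef_rot: [179.9, 0.1, 133.6]
contact_force: [-0.1, 0.1, -3.5]
gripper_width: 0.0262
gripper_force: 50.0
time_s: 11.17
tcp_pos: [0.573, -0.0345, 0.134]
eef_rot: [-179.9, -0.1, 133.6]
contact_force: [-1.1, 0.0, -2.6]
gripper_width: 0.0262
gripper_force: 50.0
time_s: 11.83
tcp_pos: [0.6529, 0.1653, 0.1337]
eef_rot: [-179.9, -0.1, 133.6]
contact_force: [0.6, -0.5, -2.2]
gripper_width: 0.0262
gripper_force: 50.0
time_s: 12.17
tcp_pos: [0.66, 0.1863, 0.1337]
eef_rot: [-179.9, -0.0, 133.7]
contact_force: [0.3, -0.9, -2.5]
gripper_width: 0.0259
gripper_force: 50.0
pan 0.74 [166. 181. 243. 239.] [179. 170. 162.] [ 0.6589  0.1517 -2.2199  0.2315]
pan 0.86 [329. 212. 408. 276.] [159. 153. 147.] [0.6773 0.1469 8.5628 0.0277]
```

View pics/w4.png

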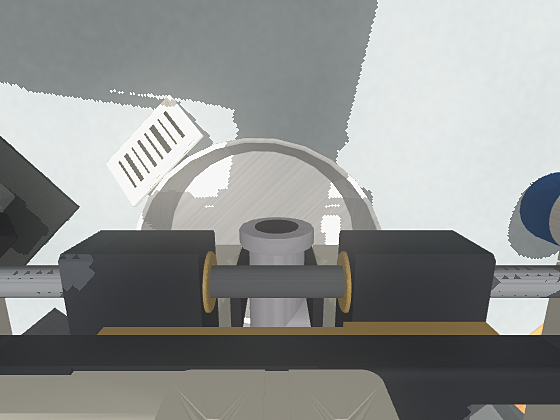

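The tee is held over the pan, whose rim arcs through (265,145). I'll shift 11 mm in x, lower it and release.

```bash
python3 -m creep '[[0,0.22,0,-0.8,0,0,0],[0,0.22,0,-1,0,0,0],[0,0,0,-1,0,0,0],[0,0,0,-1,0,0,0],[0,0,0,-0.7,0,0,0],[0,0,0,-0.4,0,0,0],[0,0,0,-0.15,0,0,0],[0,0,0,0,0,0,0]]'; python3 -m creep '[[46,0,0,0,0,0,0],[46,0,0,0,0,0,0],[46,0,0,0,0,0,0],[46,0,0,0,0,0,0],[46,0,0,0,0,0,0]]';python3 -m creep '[[46,0,0,0.8,0,0,0],[46,0,0,1,0,0,0],[46,0,0,1,0,0,0],[46,0,0,1,0,0,0],[46,0,0,1,0,0,0],[46,-0.4,-1,0.5,0,0,0],[46,-0.4,-1,0.5,0,0,0],[46,-0.4,-1,0.5,0,0,0]]'
python3 - <<'E'
from h import *
p=capture('scene');save(p,'s2.png')
fits(p,'tee1','tee',range(0,360,45)); fits(p,'elbow1','elbow',range(0,360,45))
E
```

```text
time_s: 13.13
tcp_pos: [0.6717, 0.1864, 0.0082]
eef_rot: [-180.0, -0.0, 133.6]
contact_force: [-0.5, 0.8, -1.8]
gripper_width: 0.0265
gripper_force: 50.0
time_s: 13.55
tcp_pos: [0.6724, 0.187, 0.0096]
eef_rot: [179.9, 0.0, 133.7]
contact_force: [0.8, -0.0, 0.5]
gripper_width: 0.0455
gripper_force: 0.0
time_s: 14.22
tcp_pos: [0.6414, 0.1112, 0.1672]
eef_rot: [180.0, 0.0, 133.7]
contact_force: [0.1, -0.1, 0.1]
gripper_width: 0.0462
gripper_force: 0.0
tee 0.95 [ 79. 208. 122. 234.] [121.  72. 142.] [ 3.341000e-01 -5.100000e-01  2.998906e+02  1.880000e-02]
tee 0.91 [188. 213. 222. 235.] [179. 173. 173.] [ 4.366000e-01 -2.258000e-01  1.131475e+02  6.480000e-02]
tee 0.86 [367. 233. 396. 252.] [166. 160. 161.] [6.823000e-01 1.729000e-01 3.131711e+02 2.148000e-01]
tee 0.69 [133. 281. 172. 319.] [ 58. 173. 166.] [ 6.811000e-01 -3.862000e-01  2.278415e+02  2.021000e-01]
tee 0.62 [204. 184. 234. 208.] [119.  67. 141.] [ 3.040000e-01 -1.700000e-01  3.209911e+02  4.680000e-02]
elbow 0.79 [131. 253. 173. 274.] [185. 179. 180.] [ 5.748000e-01 -3.949000e-01  1.192574e+02  5.580000e-02]
```

```bash
python3 -m creep '[[46,-0.7,0.97,0.3,0,0,1.1],[46,-0.7,0.97,0.3,0,0,1.1],[46,-0.7,0.97,0.3,0,0,1.1],[46,-0.7,0.97,0.3,0,0,1.1],[46,-0.7,0.97,0,0,0,1.1],[46,-0.7,0.97,0,0,0,1.1],[46,-0.7,0.97,0,0,0,1.1],[46,-0.7,0.97,0,0,0,1.1]]';python3 -m creep '[[46,-0.6,0.97,0,0,0,1.1],[46,0,0,0,0,0,0],[46,0,0,0,0,0,0],[46,0,0,0,0,0,0]]'
python3 - <<'E'
from h import *
for n in ('wrist','side','scene'):
  p=capture(n);fits(p,'elbow1','elbow',range(0,360,45))
  if n=='wrist':save(p,'w5.png')
E
```

```text
time_s: 15.03
tcp_pos: [0.5105, 0.2982, 0.1955]
eef_rot: [179.8, -1.4, 143.9]
contact_force: [0.5, 0.7, -0.5]
gripper_width: 0.0458
gripper_force: 0.0
time_s: 15.37
tcp_pos: [0.5006, 0.3173, 0.1951]
eef_rot: [179.8, -1.9, 145.4]
contact_force: [-0.6, -0.1, 0.4]
gripper_width: 0.0459
gripper_force: 0.0
elbow 0.8 [262. 128. 343. 209.] [171. 169. 172.] [4.595000e-01 3.530000e-01 3.232612e+02 2.500000e-02]
elbow 0.98 [183. 274. 213. 307.] [132. 124. 126.] [4.594000e-01 3.500000e-01 3.240472e+02 2.910000e-02]
elbow 0.73 [133. 249. 174. 276.] [181. 175. 176.] [ 5.739000e-01 -3.940000e-01  1.190954e+02  2.510000e-02]
elbow 0.53 [379. 188. 410. 209.] [132. 127. 128.] [4.577000e-01 3.526000e-01 3.231283e+02 5.260000e-02]
elbow 0.32 [259. 203. 311. 230.] [57. 57. 55.] [ 5.280000e-01 -2.150000e-02  1.068885e+02  3.074000e-01]
```

Run:
```python
from h import *
s=r.get_state();print(s['joints'],s['tcp_pos'],s['eef_rot'])
```

```text
[  49.76970689   13.63394949   -9.64271354   -2.1242168   -66.68431444
 -173.60444277] [0.50103693 0.31650256 0.19540586] [179.757996    -1.93634954 145.3291785 ]
```

Joint 6 is at its limit, so I'll grip the other leg, which is an 88° turn the other way.

```bash
python3 -m creep '[[46,-0.1,0.3,0,0,0,6.8],[46,-0.1,0.3,0,0,0,6.8],[46,-0.1,0.3,0,0,0,6.8],[46,-0.1,0.3,0,0,0,6.8],[46,-0.1,0.3,0,0,0,6.8],[46,-0.1,0.3,0,0,0,6.8],[46,-0.1,0.3,0,0,0,6.8],[46,-0.1,0.3,0,0,0,6.8]]';python3 -m creep '[[46,0,0,0,0,0,6.8],[46,0,0,0,0,0,6.8],[46,0,0,0,0,0,6.8],[46,0,0,0,0,0,6.8],[46,0,0,0,0,0,6.8],[46,0,0,0,0,0,0],[46,0,0,0,0,0,0],[46,0,0,0,0,0,0]]'
```

```text
time_s: 16.33
tcp_pos: [0.4809, 0.377, 0.1954]
eef_rot: [179.8, -1.9, -159.9]
contact_force: [-0.4, -1.0, -0.5]
gripper_width: 0.0457
gripper_force: 0.0
time_s: 17.0
tcp_pos: [0.4809, 0.3768, 0.1955]
eef_rot: [179.8, -1.9, -126.5]
contact_force: [-0.5, -0.2, -0.1]
gripper_width: 0.0457
gripper_force: 0.0
```

```bash
cat >> h.py <<'E'
def go(x,y,z,yaw,roll=180,pitch=0,R=None):
    s=r.get_state(); T=R if R is not None else Ro.from_euler('xyz',[roll,pitch,yaw],degrees=True)
    d=(np.array([x,y,z])-s['tcp_pos'])/.025; v=(T*Ro.from_euler('xyz',s['eef_rot'],degrees=True).inv()).as_rotvec(degrees=True)
    print('units',np.round(d,2),'rot',np.round(v,2),'j',np.round(s['joints'],1))
E
python3 -c "
from h import *
go(.480,.380,-.002,-126.5)"
```

```text
units [-0.03  0.13 -7.9 ] rot [ 1.41 -1.35 -0.04] j [ 56.2  16.2  -6.8  -0.4 -68.9 -92.5]
```

```bash
python3 -m creep '[[46,-0.03,0.13,-1,1.4,-1.35,0],[46,0,0,-1,0,0,0],[46,0,0,-1,0,0,0],[46,0,0,-1,0,0,0],[46,0,0,-1,0,0,0],[46,0,0,-1,0,0,0],[46,0,0,-0.8,0,0,0],[46,0,0,-0.5,0,0,0]]';python3 -m creep '[[46,0,0,-0.4,0,0,0],[46,0,0,-0.2,0,0,0],[46,0,0,0,0,0,0],[0,0,0,0,0,0,0],[0,0,0,0,0,0,0],[0,0,0,0,0,0,0],[0,0,0,0,0,0,0],[0,0,0,0,0,0,0]]' 50; python3 -m creep '[[0,0,0,0.5,0,0,0],[0,0,0,1,0,0,0],[0,0,0,1,0,0,0],[0,0,0,1,0,0,0],[0,0,0,1,0,0,0],[0,0,0,1,0,0,0],[0,0,0,0,0,0,0],[0,0,0,0,0,0,0]]'
python3 -c "
from h import *
go(.6405,-.086,.14,-90)"
```

```text
time_s: 17.67
tcp_pos: [0.4793, 0.3792, 0.0105]
eef_rot: [-180.0, -0.2, -126.4]
contact_force: [-0.0, 0.2, 0.4]
gripper_width: 0.0457
gripper_force: 0.0
time_s: 18.33
tcp_pos: [0.4804, 0.3809, -0.0011]
eef_rot: [-180.0, 0.1, -126.2]
contact_force: [-0.4, -0.2, 4.7]
gripper_width: 0.026
gripper_force: 50.0
time_s: 19.0
tcp_pos: [0.4802, 0.3809, 0.1369]
eef_rot: [180.0, 0.2, -126.2]
contact_force: [-0.2, 0.1, -3.0]
gripper_width: 0.0258
gripper_force: 49.7
units [  6.41 -18.68   0.12] rot [-0.17  0.04 36.23] j [ 56.7  17.6 -13.   -0.  -59.1 -92.9]
```

```bash
python3 -m creep '[[0,0.34,-0.98,0,0,0,1.9],[0,0.34,-0.98,0,0,0,1.9],[0,0.34,-0.98,0,0,0,1.9],[0,0.34,-0.98,0,0,0,1.9],[0,0.34,-0.98,0,0,0,1.9],[0,0.34,-0.98,0,0,0,1.9],[0,0.34,-0.98,0,0,0,1.9],[0,0.34,-0.98,0,0,0,1.9]]'; python3 -m creep '[[0,0.34,-0.98,0,0,0,1.9],[0,0.34,-0.98,0,0,0,1.9],[0,0.34,-0.98,0,0,0,1.9],[0,0.34,-0.98,0,0,0,1.9],[0,0.34,-0.98,0,0,0,1.9],[0,0.34,-0.98,0,0,0,1.9],[0,0.34,-0.98,0,0,0,1.9],[0,0.34,-0.98,0,0,0,1.9]]'; python3 -m creep '[[0,0.34,-1,0,0,0,1.9],[0,0.34,-1,0,0,0,1.9],[0,0.34,-1,0,0,0,1.9],[0,0,0,0,0,0,0],[0,0,0,0,0,0,0]]'
python3 - <<'E'
from h import *
go(.6405,-.086,.006,-90)
p=capture('wrist');save(p,'w6.png')
p=capture('side');fits(p,'bin','bin',[0],1)
E
```

```text
time_s: 19.67
tcp_pos: [0.5471, 0.1826, 0.1338]
eef_rot: [179.9, -0.1, -110.9]
contact_force: [-0.4, -0.0, -3.4]
gripper_width: 0.0258
gripper_force: 49.7
time_s: 20.33
tcp_pos: [0.615, -0.0131, 0.1336]
eef_rot: [179.8, -0.0, -95.7]
contact_force: [-0.2, -0.4, -2.7]
gripper_width: 0.0257
gripper_force: 49.7
time_s: 20.75
tcp_pos: [0.6403, -0.0881, 0.1331]
eef_rot: [179.8, -0.0, -90.3]
contact_force: [-1.0, 1.4, -1.9]
gripper_width: 0.0254
gripper_force: 49.7
units [ 0.01  0.09 -5.09] rot [ 0.01 -0.19  0.29] j [  9.4  21.   -8.6  -0.  -60.6  -9.7]
bin 0.81 [229. 130. 303. 191.] [80. 76. 76.] [ 0.6493 -0.1431 -6.274   0.2291]
```

View pics/w6.png

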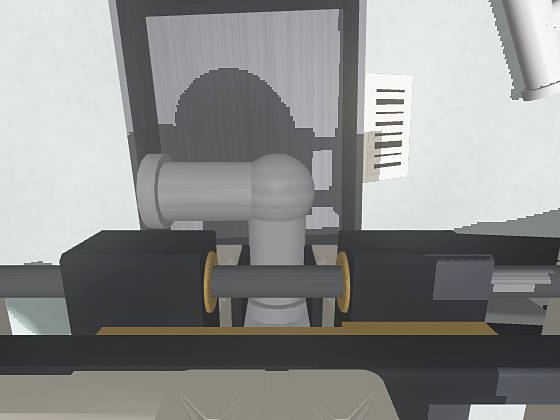

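The elbow is over the bin, whose walls show at columns 130 and 350, so I'll lower and release it.

```bash
python3 -m creep '[[0,0,0.09,-0.8,0,0,0],[0,0,0,-1,0,0,0],[0,0,0,-1,0,0,0],[0,0,0,-1,0,0,0],[0,0,0,-0.7,0,0,0],[0,0,0,-0.4,0,0,0],[0,0,0,-0.1,0,0,0],[0,0,0,0,0,0,0]]'; python3 -m creep '[[46,0,0,0,0,0,0],[46,0,0,0,0,0,0],[46,0,0,0,0,0,0],[46,0,0,0,0,0,0],[46,0,0,0,0,0,0]]';python3 -m creep '[[46,0,0,0.8,0,0,0],[46,0,0,1,0,0,0],[46,0,0,1,0,0,0],[46,0,0,1,0,0,0],[46,0,0,1,0,0,0],[46,-0.4,-1,1,0,0,0],[46,-0.4,-1,0.5,0,0,0],[46,-0.4,-1,0.5,0,0,0]]'
python3 - <<'E'
from h import *
p=capture('wrist');save(p,'w7.png');fits(p,'elbow1','elbow',range(0,360,45));fits(p,'bin','bin',[0],1)
p=capture('scene');fits(p,'elbow1','elbow',range(0,360,45))
fits(p,'tee1','tee',range(0,360,45))
go(.5577,-.3636,.2,-60.4)
E
```

```text
time_s: 21.57
tcp_pos: [0.6413, -0.0839, 0.0102]
eef_rot: [180.0, -0.0, -90.1]
contact_force: [-0.4, -0.1, -2.0]
gripper_width: 0.0255
gripper_force: 49.7
time_s: 21.98
tcp_pos: [0.6421, -0.0845, 0.0114]
eef_rot: [-179.9, -0.0, -90.1]
contact_force: [0.8, -0.1, 0.2]
gripper_width: 0.0453
gripper_force: 0.0
time_s: 22.65
tcp_pos: [0.6117, -0.16, 0.1826]
eef_rot: [-179.8, -0.0, -90.1]
contact_force: [-0.7, 1.0, -0.4]
gripper_width: 0.0458
gripper_force: 0.0
elbow 0.7 [186. 215. 268. 268.] [157. 155. 157.] [ 0.6427 -0.1153 -0.9816  0.3695]
elbow 0.55 [421.  69. 520. 181.] [213. 212. 213.] [  0.4318  -0.2186 210.5143   0.3481]
bin 0.84 [116.  93. 358. 315.] [114. 114. 116.] [ 0.6609 -0.1472  2.1966  0.4754]
elbow 0.93 [135. 251. 174. 274.] [186. 179. 180.] [  0.5764  -0.3935 121.1763   0.1357]
elbow 0.89 [258. 247. 292. 274.] [132. 127. 128.] [ 6.304000e-01 -1.126000e-01  3.538547e+02  1.451000e-01]
tee 0.94 [367. 232. 397. 254.] [195. 188. 189.] [  0.6838   0.1724 -45.8957   0.1937]
tee 0.87 [188. 215. 226. 237.] [179. 173. 173.] [ 4.366000e-01 -2.248000e-01  1.146816e+02  3.890000e-02]
tee 0.8 [203. 186. 233. 208.] [116.  62. 139.] [ 3.008000e-01 -1.684000e-01  3.219465e+02  1.339000e-01]
tee 0.76 [ 79. 208. 117. 238.] [126.  77. 147.] [ 3.293000e-01 -5.110000e-01  3.000043e+02  9.100000e-03]
tee 0.73 [136. 280. 176. 319.] [ 60. 172. 165.] [ 6.812000e-01 -3.862000e-01  2.285811e+02  1.517000e-01]
units [-2.15 -8.18  0.8 ] rot [-0.000e+00 -1.000e-02  2.972e+01] j [  3.1  17.5  -7.2  -0.  -65.3  -3.2]
```

```bash
python3 -m creep '[[46,-0.27,-1,0,0,0,3.7],[46,-0.27,-1,0,0,0,3.7],[46,-0.27,-1,0,0,0,3.7],[46,-0.27,-1,0,0,0,3.7],[46,-0.27,-1,0,0,0,3.7],[46,-0.27,-1,0,0,0,3.7],[46,-0.27,-1,0,0,0,3.7],[46,-0.27,-1,0,0,0,3.7]]'; python3 -m creep '[[46,0,0,0,0,0,0],[46,0,0,0,0,0,0],[46,0,0,0,0,0,0]]'
python3 - <<'E'
from h import *
go(.5577,-.3636,-.002,-60.3)
p=capture('wrist');fits(p,'elbow1','elbow',range(0,360,45))
p=capture('scene');fits(p,'elbow1','elbow',range(0,360,45))
E
```

```text
time_s: 23.62
tcp_pos: [0.5575, -0.3596, 0.1795]
eef_rot: [180.0, 0.1, -60.3]
contact_force: [0.8, 0.1, 0.5]
gripper_width: 0.0461
gripper_force: 0.0
time_s: 23.87
tcp_pos: [0.5576, -0.3587, 0.1796]
eef_rot: [180.0, 0.0, -60.5]
contact_force: [0.9, 0.4, 0.3]
gripper_width: 0.0464
gripper_force: 0.0
units [ 0.   -0.19 -7.26] rot [-0.03 -0.05  0.25] j [-15.9  20.4  -3.   -0.  -66.6  45.4]
elbow 0.56 [264. 135. 346. 218.] [163. 162. 164.] [ 5.748000e-01 -3.934000e-01  1.197907e+02  8.600000e-03]
elbow 0.95 [256. 244. 290. 275.] [191. 185. 186.] [ 6.305000e-01 -1.129000e-01  3.545717e+02  1.225000e-01]
elbow 0.76 [132. 250. 175. 275.] [145. 140. 141.] [ 5.752000e-01 -3.945000e-01  1.192367e+02  1.360000e-02]
```

```bash
python3 -m creep '[[46,0,-0.19,-1,0,0,0],[46,0,0,-1,0,0,0],[46,0,0,-1,0,0,0],[46,0,0,-1,0,0,0],[46,0,0,-1,0,0,0],[46,0,0,-1,0,0,0],[46,0,0,-0.6,0,0,0],[46,0,0,-0.4,0,0,0]]';python3 -m creep '[[46,0,0,-0.2,0,0,0],[46,0,0,-0.06,0,0,0],[46,0,0,0,0,0,0],[0,0,0,0,0,0,0],[0,0,0,0,0,0,0],[0,0,0,0,0,0,0],[0,0,0,0,0,0,0],[0,0,0,0,0,0,0]]' 50; python3 -m creep '[[0,0,0,0.5,0,0,0],[0,0,0,1,0,0,0],[0,0,0,1,0,0,0],[0,0,0,1,0,0,0],[0,0,0,1,0,0,0],[0,0,0,1,0,0,0],[0,0,0,0,0,0,0],[0,0,0,0,0,0,0]]'
python3 -c "
from h import *
go(.6825,-.181,.14,-90)"
```

```text
time_s: 24.73
tcp_pos: [0.5567, -0.3631, 0.0033]
eef_rot: [179.9, 0.1, -60.5]
contact_force: [-1.0, -0.8, 0.2]
gripper_width: 0.0463
gripper_force: 0.0
time_s: 25.4
tcp_pos: [0.5579, -0.3644, -0.0002]
eef_rot: [-179.9, -0.1, -60.5]
contact_force: [-0.1, 1.0, 3.3]
gripper_width: 0.0252
gripper_force: 49.7
time_s: 26.07
tcp_pos: [0.5582, -0.3644, 0.1388]
eef_rot: [-179.8, -0.1, -60.5]
contact_force: [-0.7, 0.2, -3.8]
gripper_width: 0.0249
gripper_force: 49.1
units [4.97 7.33 0.05] rot [  0.1    0.19 -29.48] j [-16.4  22.3  -5.8  -0.  -61.7  45.9]
```

```bash
python3 -m creep '[[0,0.62,0.92,0,0,0,-3.7],[0,0.62,0.92,0,0,0,-3.7],[0,0.62,0.92,0,0,0,-3.7],[0,0.62,0.92,0,0,0,-3.7],[0,0.62,0.92,0,0,0,-3.7],[0,0.62,0.92,0,0,0,-3.7],[0,0.62,0.92,0,0,0,-3.7],[0,0.62,0.92,0,0,0,-3.7]]'; python3 -m creep '[[0,0,0,0,0,0,0],[0,0,0,0,0,0,0],[0,0,0,0,0,0,0]]'
python3 -c "
from h import *
go(.6825,-.181,.01,-90)"
```

```text
time_s: 26.73
tcp_pos: [0.6809, -0.1788, 0.1348]
eef_rot: [179.8, 0.0, -90.3]
contact_force: [1.3, -1.2, -2.0]
gripper_width: 0.0256
gripper_force: 49.1
time_s: 26.98
tcp_pos: [0.6805, -0.18, 0.1351]
eef_rot: [179.9, 0.0, -90.1]
contact_force: [-0.6, 0.0, -3.3]
gripper_width: 0.0249
gripper_force: 49.1
units [ 0.08 -0.04 -5.  ] rot [-0.   -0.14  0.05] j [  1.   25.9  -0.5  -0.  -63.7  -1. ]
```

```bash
python3 -m creep '[[0,0.08,-0.04,-0.8,0,0,0],[0,0,0,-1,0,0,0],[0,0,0,-1,0,0,0],[0,0,0,-1,0,0,0],[0,0,0,-0.7,0,0,0],[0,0,0,-0.4,0,0,0],[0,0,0,-0.1,0,0,0],[0,0,0,0,0,0,0]]'; python3 -m creep '[[46,0,0,0,0,0,0],[46,0,0,0,0,0,0],[46,0,0,0,0,0,0],[46,0,0,0,0,0,0],[46,0,0,0,0,0,0]]';python3 -m creep '[[46,0,0,0.8,0,0,0],[46,0,0,1,0,0,0],[46,0,0,1,0,0,0],[46,0,0,1,0,0,0],[46,0,0,1,0,0,0],[46,-1,-0.3,0.8,0,0,3],[46,-1,-0.3,0.5,0,0,3],[46,-1,-0.3,0.5,0,0,3]]'; python3 -m creep '[[46,-1,-0.3,0,0,0,3],[46,-1,-0.3,0,0,0,3],[46,-1,-0.3,0,0,0,3],[46,-1,-0.3,0,0,0,3],[46,-1,-0.3,0,0,0,3],[46,-1,-0.3,0,0,0,0],[46,0,0,0,0,0,0],[46,0,0,0,0,0,0]]'
python3 - <<'E'
from h import *
go(.4497,-.251,-.002,-65.4)
Y=range(0,360,45)
p=capture('wrist');save(p,'w8.png');fits(p,'tee1','tee',Y)
p=capture('scene');save(p,'s3.png');fits(p,'elbow1','elbow',Y);fits(p,'tee1','tee',Y)
E
```

```text
time_s: 27.65
tcp_pos: [0.6829, -0.182, 0.011]
eef_rot: [179.9, -0.0, -90.1]
contact_force: [-0.9, 0.1, -2.7]
gripper_width: 0.0252
gripper_force: 49.2
time_s: 28.07
tcp_pos: [0.6841, -0.1812, 0.0125]
eef_rot: [-179.9, -0.0, -90.1]
contact_force: [0.4, -0.7, -0.4]
gripper_width: 0.0456
gripper_force: 0.0
time_s: 28.73
tcp_pos: [0.608, -0.2038, 0.1778]
eef_rot: [-179.9, -0.0, -80.9]
contact_force: [0.1, -0.4, -0.2]
gripper_width: 0.0459
gripper_force: 0.0
time_s: 29.4
tcp_pos: [0.4577, -0.2491, 0.1775]
eef_rot: [-179.9, -0.1, -66.2]
contact_force: [1.0, -0.3, 0.3]
gripper_width: 0.0462
gripper_force: 0.0
units [-0.32 -0.08 -7.18] rot [0.02 0.13 0.77] j [ -7.    7.2 -21.1   0.  -61.6  30.8]
tee 0.72 [463.   1. 553.  46.] [144.  86. 172.] [ 3.30900e-01 -5.11200e-01  2.82769e+01  8.00000e-03]
tee 0.69 [266. 171. 338. 264.] [207. 206. 208.] [ 4.3760e-01 -2.2450e-01  1.1469e+02  1.0560e-01]
tee 0.45 [327. 319. 334. 329.] [ 91.  60. 112.] [2.623000e-01 5.950000e-02 2.628326e+02 6.480000e-01]
elbow 0.95 [223. 257. 259. 284.] [201. 194. 195.] [ 0.6756 -0.2135 89.3273  0.15  ]
elbow 0.94 [259. 246. 293. 276.] [184. 178. 178.] [ 6.285000e-01 -1.131000e-01  3.556402e+02  8.070000e-02]
tee 0.88 [368. 232. 398. 255.] [199. 192. 192.] [  0.6828   0.1716 -46.9848   0.1411]
tee 0.86 [205. 184. 234. 208.] [103.  60. 123.] [ 3.012000e-01 -1.692000e-01  3.201047e+02  5.780000e-02]
tee 0.75 [136. 281. 173. 320.] [ 56. 175. 168.] [  0.6815  -0.3859 227.1468   0.2299]
tee 0.57 [190. 214. 224. 236.] [169. 163. 164.] [ 4.368000e-01 -2.258000e-01  1.125899e+02  4.190000e-02]
tee 0.56 [ 81. 209. 118. 236.] [123.  69. 146.] [ 3.306000e-01 -5.100000e-01  2.973822e+02  6.820000e-02]
```

View pics/s3.png

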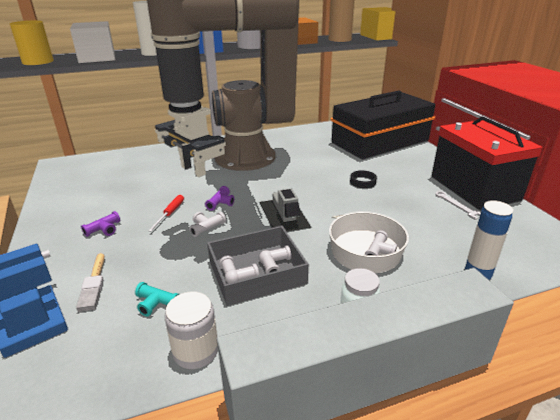

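Both elbows are in the bin at (241,270) and (275,261), and one tee is in the pan at (382,243). The last tee is at (207,224).

```bash
python3 -m creep '[[46,-0.3,-0.08,-1,0,0,0.7],[46,0,0,-1,0,0,0],[46,0,0,-1,0,0,0],[46,0,0,-1,0,0,0],[46,0,0,-1,0,0,0],[46,0,0,-1,0,0,0],[46,0,0,-0.6,0,0,0],[46,0,0,-0.4,0,0,0]]';python3 -m creep '[[46,0,0,-0.14,0,0,0],[46,0,0,-0.06,0,0,0],[46,0,0,0,0,0,0],[0,0,0,0,0,0,0],[0,0,0,0,0,0,0],[0,0,0,0,0,0,0],[0,0,0,0,0,0,0],[0,0,0,0,0,0,0]]' 50; python3 -m creep '[[0,0,0,0.5,0,0,0],[0,0,0,1,0,0,0],[0,0,0,1,0,0,0],[0,0,0,1,0,0,0],[0,0,0,1,0,0,0],[0,0,0,1,0,0,0],[0,0,0,0.6,0,0,0],[0,0,0,0,0,0,0]]'
python3 -c "
from h import *
go(.6767,.1087,.14,-46)"
```

```text
time_s: 30.32
tcp_pos: [0.4503, -0.2503, -0.0009]
eef_rot: [179.9, 0.1, -65.4]
contact_force: [0.2, 0.9, 0.4]
gripper_width: 0.0458
gripper_force: 0.0
time_s: 30.98
tcp_pos: [0.4513, -0.2509, -0.0028]
eef_rot: [-179.9, -0.1, -65.4]
contact_force: [-1.4, 0.9, 5.5]
gripper_width: 0.0265
gripper_force: 50.0
time_s: 31.65
tcp_pos: [0.4528, -0.2511, 0.1523]
eef_rot: [-179.7, -0.2, -65.4]
contact_force: [1.8, -1.0, -2.3]
gripper_width: 0.0265
gripper_force: 49.9
units [ 8.96 14.39 -0.49] rot [ 0.02  0.35 19.4 ] j [ -7.2   8.  -23.7   0.  -57.9  31.8]
```

```bash
python3 -m creep '[[0,0.6,0.96,0,0,0,1.3],[0,0.6,0.96,0,0,0,1.3],[0,0.6,0.96,0,0,0,1.3],[0,0.6,0.96,0,0,0,1.3],[0,0.6,0.96,0,0,0,1.3],[0,0.6,0.96,0,0,0,1.3],[0,0.6,0.96,0,0,0,1.3],[0,0.6,0.96,0,0,0,1.3]]'; python3 -m creep '[[0,0.6,0.96,0,0,0,1.3],[0,0.6,0.96,0,0,0,1.3],[0,0.6,0.96,0,0,0,1.3],[0,0.6,0.96,0,0,0,1.3],[0,0.6,0.96,0,0,0,1.3],[0,0.6,0.96,0,0,0,1.3],[0,0.6,0.96,0,0,0,1.3],[0,0,0,0,0,0,0]]'; python3 -m creep '[[0,0,0,0,0,0,0],[0,0,0,0,0,0,0]]'
python3 -c "
from h import *
go(.6767,.1087,.009,-46)"
```

```text
time_s: 32.32
tcp_pos: [0.5705, -0.0573, 0.1473]
eef_rot: [179.9, 0.1, -55.0]
contact_force: [0.9, -1.3, -1.7]
gripper_width: 0.0264
gripper_force: 49.9
time_s: 32.98
tcp_pos: [0.6775, 0.1132, 0.1461]
eef_rot: [180.0, 0.0, -45.7]
contact_force: [0.5, 0.2, -3.3]
gripper_width: 0.0263
gripper_force: 49.9
time_s: 33.15
tcp_pos: [0.6749, 0.1091, 0.147]
eef_rot: [179.9, 0.1, -45.9]
contact_force: [-0.0, -1.0, -2.1]
gripper_width: 0.0261
gripper_force: 49.9
units [ 0.07 -0.02 -5.52] rot [ 0.04 -0.15 -0.08] j [ 25.5  23.6  -2.5  -0.  -64.   18.6]
```

```bash
python3 -m creep '[[0,0.07,0,-0.8,0,0,0],[0,0,0,-1,0,0,0],[0,0,0,-1,0,0,0],[0,0,0,-1,0,0,0],[0,0,0,-1,0,0,0],[0,0,0,-0.5,0,0,0],[0,0,0,-0.2,0,0,0],[0,0,0,0,0,0,0]]'; python3 -m creep '[[46,0,0,0,0,0,0],[46,0,0,0,0,0,0],[46,0,0,0,0,0,0],[46,0,0,0,0,0,0],[46,0,0,0,0,0,0]]';python3 -m creep '[[46,0,0,0.8,0,0,0],[46,0,0,1,0,0,0],[46,0,0,1,0,0,0],[46,0,0,1,0,0,0],[46,-0.7,-0.5,1,0,0,6],[46,-0.7,-0.5,0.8,0,0,6],[46,-0.7,-0.5,0.5,0,0,6],[46,-0.7,-0.5,0.5,0,0,6]]'; python3 -m creep '[[64,-0.7,-0.5,0.5,0,0,6],[64,-0.7,-0.5,0.5,0,0,6],[64,-0.7,-0.5,0.5,0,0,6],[64,-0.7,-0.5,0.5,0,0,0],[64,-0.7,-0.5,0.5,0,0,0],[64,0,0,0,0,0,0],[64,0,0,0,0,0,0]]'
python3 - <<'E'
from h import *
go(.464,.005,.05,-4)
p=capture('wrist');save(p,'w9.png')
fits(p,'scanner','scanner',range(0,360,45),1)
p=capture('side');save(p,'d2.png')
fits(p,'scanner','scanner',range(0,360,45),1)
p=capture('scene')
fits(p,'scanner','scanner',range(0,360,45),2)
fits(p,'tee1','tee',range(0,360,45))
E
```

```text
time_s: 33.82
tcp_pos: [0.6769, 0.1084, 0.0104]
eef_rot: [179.9, 0.0, -46.0]
contact_force: [-0.2, -0.5, -3.2]
gripper_width: 0.0262
gripper_force: 49.9
time_s: 34.23
tcp_pos: [0.6784, 0.1096, 0.0127]
eef_rot: [-179.9, -0.1, -45.9]
contact_force: [0.5, 0.2, -0.5]
gripper_width: 0.0456
gripper_force: 0.0
time_s: 34.9
tcp_pos: [0.6073, 0.059, 0.1782]
eef_rot: [-179.9, -0.1, -21.6]
contact_force: [0.3, 0.3, -0.2]
gripper_width: 0.0463
gripper_force: 0.0
time_s: 35.48
tcp_pos: [0.5202, -0.0035, 0.2407]
eef_rot: [-179.9, -0.2, -3.9]
contact_force: [0.7, 0.7, -0.5]
gripper_width: 0.064
gripper_force: 0.0
units [-2.25  0.34 -7.63] rot [-0.09  0.22 -0.05] j [ 21.2   4.4 -15.7  -0.  -69.7  64.8]
scanner 0.55 [253. 187. 292. 315.] [70. 71. 71.] [ 0.4669  0.0065 -3.6958  0.3228]
scanner 0.98 [267. 193. 317. 241.] [62. 61. 59.] [ 0.4661  0.0062 -3.1119  0.0231]
scanner 0.94 [271. 190. 301. 223.] [70. 70. 69.] [ 4.6500e-01  5.6000e-03 -6.8424e+00  3.3600e-02]
tee 0.96 [202. 184. 234. 208.] [116.  69. 137.] [ 3.069000e-01 -1.700000e-01  3.202892e+02  1.960000e-02]
tee 0.77 [138. 281. 175. 319.] [ 59. 172. 164.] [ 6.811000e-01 -3.858000e-01  2.294271e+02  1.549000e-01]
tee 0.69 [335. 229. 370. 252.] [187. 181. 181.] [6.484000e-01 1.363000e-01 1.371511e+02 9.730000e-02]
tee 0.67 [257. 249. 291. 275.] [179. 173. 174.] [ 6.315000e-01 -1.017000e-01  2.550717e+02  2.596000e-01]
tee 0.65 [367. 232. 396. 256.] [194. 187. 187.] [6.83800e-01 1.71900e-01 3.13425e+02 1.58000e-01]
tee 0.63 [ 79. 208. 119. 238.] [120.  69. 142.] [ 3.307000e-01 -5.103000e-01  2.980977e+02  3.100000e-02]
```

View pics/w9.png

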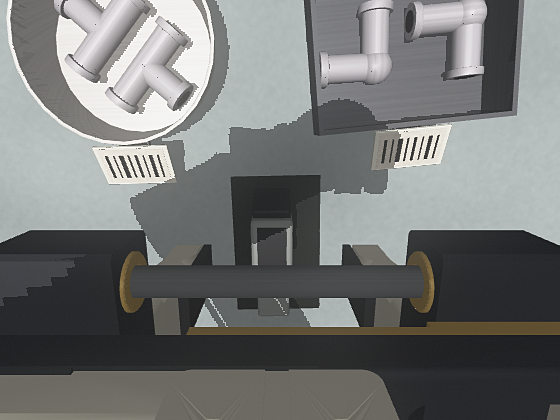

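View pics/d2.png

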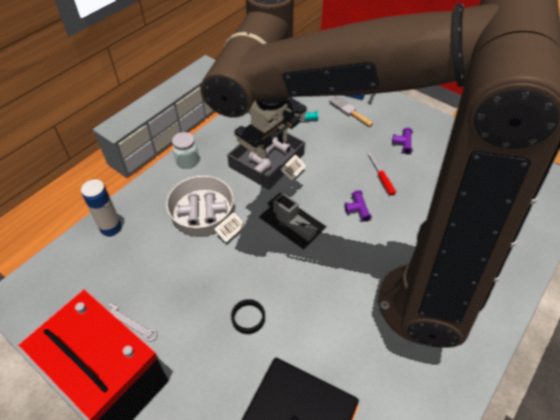

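All four fittings are put away: the tees in the pan at (105,55) and the elbows in the bin at (400,40) of the wrist view. The labels are at (135,165) and (412,146), and I'll now measure them and the mat.

```bash
cat > m.py <<'E'
from h import *
G0=[g for g in MOD['label']]
def lab(p,xy,name):
    f=p['frame'].astype(int); u,v=proj(p,[xy[0],xy[1],.038])[0]
    m=((f.min(2)>125)&(f.max(2)-f.min(2)<30)&(f[...,0]-f[...,2]>3)) if 0 else None
    c=np.array([[sx*32*np.cos(np.pi/6),sy*52,38+sx*32*.5] for sx in(-1,1) for sy in(-1,1)])/1e3
    # warm plate vs bluish table, GrabCut-free: use r-b
    roi=np.zeros(f.shape[:2],np.uint8); cv2.fillConvexPoly(roi,cv2.convexHull(proj(p,c+[xy[0],xy[1],0]).astype(np.int32)),1)
    w=((f[...,0]-f[...,2])>2)&(roi>0)
    n,l,st,_=cv2.connectedComponentsWithStats(cv2.morphologyEx(w.astype(np.uint8),cv2.MORPH_CLOSE,np.ones((5,5)))); k=1+st[1:,4].argmax()
    cn,_=cv2.findContours((l==k).astype(np.uint8),0,2); h=cv2.convexHull(max(cn,key=cv2.contourArea)); mk=np.zeros(f.shape[:2],np.uint8); cv2.fillConvexPoly(mk,h,1)
    print(name,'area',mk.sum(),fit(p,'label',mk>0,xy,[-10,10]))
E
python3 - <<'E'
from m import *
for n in('wrist','side','scene'):
    p=capture(n); print(n)
    if n!='scene':
        lab(p,(.552,.150),'pan'); lab(p,(.5515,-.148),'bin')
    sc=outline_of(p,'scanner'); mt=outline_of(p,'mat')
    for d in mt[:2]:
        ig=np.zeros((420,560),np.uint8)
        if sc: ig=cv2.dilate(sc[0]['region'].astype(np.uint8),np.ones((5,5)))
        if n=='wrist': ig[225:]=1
        print('mat',d['conf'],np.round(d['bbox']),fit(p,'mat',d['region']|(ig>0)&d['region'],(.44,.01),[-20,0,20],ig))
E
```

```text
wrist
pan area 3094 [ 0.5566  0.1531 -1.8751  0.031 ]
bin area 3000 [ 0.5534 -0.1505  1.8465  0.0028]
mat 0.78 [231. 174. 324. 309.] [ 4.3760e-01  3.7000e-03 -2.8604e+00  2.8000e-03]
side
pan area 691 [  0.556    0.1524 -10.3722   0.1201]
bin area 498 [ 0.5549 -0.1511 -6.9659  0.0865]
mat 0.7 [260. 210. 323. 250.] [ 4.400e-01  1.800e-03 -2.443e+00  4.060e-02]
mat 0.56 [166. 179. 246. 243.] [  0.4562  -0.017  -14.7237   1.0386]
scene
mat 0.62 [258. 202. 311. 233.] [ 4.3350e-01  3.3000e-03 -3.8238e+00  1.0050e-01]
```

```bash
python3 -m creep '[[64,-0.76,0.13,-0.5,0,0,0],[64,-0.76,0.13,-1,0,0,0],[64,-0.76,0.13,-1,0,0,0],[64,0,0,0,0,0,0.3],[64,0,0,0,0,0,0],[64,0,0,0,0,0,0]]' 50
python3 - <<'E'
from h import *
go(.4633,.0064,.037,-3.6)
p=capture('side');fits(p,'scanner','scanner',[-10,0],1)
p=capture('scene');fits(p,'scanner','scanner',[-10,0],1);save(p,'s4.png')
E
```

```text
time_s: 36.78
tcp_pos: [0.4642, 0.0067, 0.1774]
eef_rot: [-180.0, -0.1, -3.6]
contact_force: [0.5, 0.5, 1.0]
gripper_width: 0.0639
gripper_force: 0.0
units [-0.04 -0.01 -5.61] rot [-0.02  0.11 -0.02] j [ 25.3   1.5 -27.4   0.  -60.9  61.1]
scanner 0.96 [266. 196. 316. 240.] [62. 61. 59.] [ 0.4663  0.0059 -4.0205  0.0285]
scanner 0.65 [271. 190. 301. 224.] [68. 67. 67.] [ 4.6200e-01  5.3000e-03 -5.9507e+00  4.4600e-02]
```

```bash
python3 -m creep '[[64,-0.03,0,-1,0,0,0],[64,0,0,-1,0,0,0],[64,0,0,-1,0,0,0],[64,0,0,-1,0,0,0],[64,0,0,-0.8,0,0,0],[64,0,0,-0.5,0,0,0],[64,0,0,-0.3,0,0,0],[64,0,0,0,0,0,0]]';python3 -m creep '[[64,0,0,0,0,0,0],[0,0,0,0,0,0,0],[0,0,0,0,0,0,0],[0,0,0,0,0,0,0],[0,0,0,0,0,0,0],[0,0,0,0,0,0,0]]' 50
```

```text
time_s: 37.65
tcp_pos: [0.4621, 0.0062, 0.0352]
eef_rot: [180.0, 0.1, -3.6]
contact_force: [-0.6, -0.3, 0.1]
gripper_width: 0.0638
gripper_force: 0.0
time_s: 38.15
tcp_pos: [0.4629, 0.0067, 0.0371]
eef_rot: [-180.0, -0.1, -3.6]
contact_force: [0.0, 0.6, 4.2]
gripper_width: 0.0436
gripper_force: 49.9
```

```bash
python3 -m creep '[[0,0,0,0.4,0,0,0],[0,0,0,0.8,0,0,0],[0,0,0,0.8,0,0,0],[0,0,0,0.8,0,0,0],[0,0,0,0.7,0,0,0],[0,0,0,0,0,0,0]]';python3 -m creep '[[0,-0.05,0.9,0,0,0,0.2],[0,-0.05,0.9,0,0,0,0.2],[0,-0.05,0.9,0,0,0,0.2],[0,-0.05,0.9,0,0,0,0.2],[0,-0.05,0.9,0,0,0,0.2],[0,-0.03,0.9,0,0,0,0.2],[0,0,0.6,0,0,0,0.1],[0,0,0,0,0,0,0]]';python3 -m creep '[[0,0,0,0,0,0,0],[0,0,0,0,0,0,0]]'
python3 - <<'E'
from m import *
go(.456,.1567,.1246,-2.3)
p=capture('wrist');save(p,'w10.png')
lab(p,(.555,.152),'pan')
p=capture('side'); fits(p,'pan','pan',[0],1)
E
```

```text
time_s: 38.65
tcp_pos: [0.4643, 0.0071, 0.1271]
eef_rot: [-179.9, -0.3, -3.6]
contact_force: [0.0, -0.2, -3.0]
gripper_width: 0.0438
gripper_force: 49.9
time_s: 39.32
tcp_pos: [0.4553, 0.1587, 0.123]
eef_rot: [-180.0, 0.0, -2.2]
contact_force: [0.4, -0.1, -2.8]
gripper_width: 0.0438
gripper_force: 49.9
time_s: 39.48
tcp_pos: [0.4548, 0.156, 0.1231]
eef_rot: [180.0, 0.1, -2.3]
contact_force: [-0.7, -0.1, -2.3]
gripper_width: 0.0439
gripper_force: 49.9
units [0.05 0.03 0.06] rot [ 0.04 -0.07  0.01] j [ 42.4   6.5 -29.9  -0.  -53.7  45.3]
pan area 9195 [0.5603 0.1523 1.4678 0.0977]
pan 0.7 [168. 178. 235. 246.] [176. 166. 159.] [  0.6782   0.1492 -16.7777   0.6378]
```

View pics/w10.png

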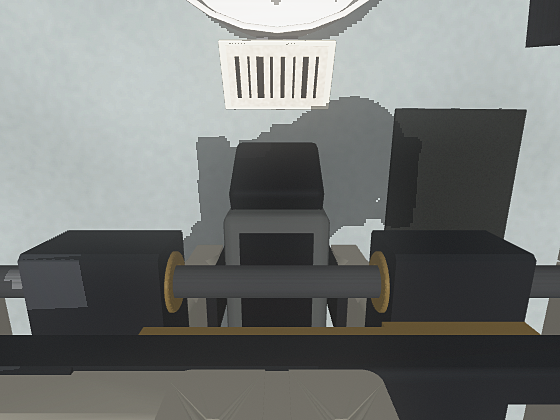

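The label plate shows corners at (219,41), (335,40), (330,108) and (224,108). I'll solve its pose from those.

Run:
```python
from h import *
from scipy.optimize import least_squares
p=capture('wrist'); g=cv2.cvtColor(p['frame'],cv2.COLOR_RGB2GRAY)
c=np.array([[219,41],[335,40],[330,108],[224,108]],np.float32).reshape(-1,1,2)
c=cv2.cornerSubPix(g,c.copy(),(4,4),(-1,-1),(3,50,.01)).reshape(-1,2);print(c.round(1).tolist())
def P(v):
    R=Ro.from_euler('z',v[2]).as_matrix()
    q=np.array([[sx*v[3]*np.cos(np.pi/6),sy*.04,sx*v[3]*.5] for sx,sy in((1,1),(1,-1),(-1,-1),(-1,1))])
    return q@R.T+[v[0],v[1],.038]
for fix in (.025,):
  s=least_squares(lambda v:(proj(p,P([*v,fix]))-c).ravel(),[.555,.152,0]);print(s.x*[1,1,57.3],s.fun.round(1))
```

```text
[[217.60000610351562, 41.400001525878906], [335.0, 40.0], [330.0, 108.0], [225.3000030517578, 109.30000305175781]]
[ 0.55520496  0.15218583 -1.55555253] [ 0.  -0.   0.5 -0.4 -1.4  0.2  0.7  0.4]
```

```bash
H='[[0,0,0,0,0,0,0]]'; python3 -m creep '[[0,0.08,0,0.06,0,0,0.2],[0,0,0,0,0,0,0],[0,0,0,0,0,0,0],[0,0,0,0,0,0,0],[0,0,0,0,0,0,0],[0,0,0,0,0,0,0],[0,0,0,0,0,0,0],[0,0,0,0,0,0,0]]'; for i in 1 2 3 4 5 6 7; do python3 -m creep '[[0,0,0,0,0,0,0],[0,0,0,0,0,0,0],[0,0,0,0,0,0,0],[0,0,0,0,0,0,0],[0,0,0,0,0,0,0],[0,0,0,0,0,0,0],[0,0,0,0,0,0,0],[0,0,0,0,0,0,0]]' | grep -E 'time|pos|rot'; done
python3 -c "
from h import *
go(.455,-.1536,.1246,1.8)"
```

```text
time_s: 40.35
tcp_pos: [0.4575, 0.1565, 0.1254]
eef_rot: [-180.0, -0.0, -2.1]
contact_force: [-0.2, 0.2, -2.9]
gripper_width: 0.0437
gripper_force: 49.9
time_s: 41.02
tcp_pos: [0.4575, 0.1565, 0.1254]
eef_rot: [-180.0, -0.0, -2.1]
time_s: 41.68
tcp_pos: [0.4575, 0.1565, 0.1255]
eef_rot: [-180.0, -0.0, -2.1]
time_s: 42.35
tcp_pos: [0.4575, 0.1565, 0.1254]
eef_rot: [-180.0, -0.0, -2.1]
time_s: 43.02
tcp_pos: [0.4574, 0.1565, 0.1254]
eef_rot: [-180.0, -0.0, -2.1]
time_s: 43.68
tcp_pos: [0.4575, 0.1565, 0.1255]
eef_rot: [-180.0, -0.0, -2.1]
time_s: 44.35
tcp_pos: [0.4575, 0.1565, 0.1255]
eef_rot: [-180.0, -0.0, -2.1]
time_s: 45.02
tcp_pos: [0.4575, 0.1565, 0.1254]
eef_rot: [-180.0, -0.0, -2.1]
units [ -0.1  -12.41  -0.03] rot [-0.02  0.01  3.92] j [ 42.3   6.6 -29.4  -0.  -54.   45.6]
```

```bash
python3 -m creep '[[0,0,-0.6,0,0,0,0.3],[0,0,-1,0,0,0,0.3],[0,0,-1,0,0,0,0.3],[0,0,-1,0,0,0,0.3],[0,0,-1,0,0,0,0.3],[0,0,-1,0,0,0,0.3],[0,0,-1,0,0,0,0.3],[0,0,-1,0,0,0,0.3]]';python3 -m creep '[[0,0,-1,0,0,0,0.3],[0,0,-1,0,0,0,0.3],[0,-0.04,-1,0,0,0,0.3],[0,-0.04,-1,0,0,0,0.3],[0,0,-0.8,0,0,0,0.3],[0,0,0,0,0,0,0],[0,0,0,0,0,0,0],[0,0,0,0,0,0,0]]'
python3 - <<'E'
from h import *
go(.455,-.1536,.1246,1.8)
p=capture('wrist');save(p,'w11.png')
p=capture('side');fits(p,'pan','pan',[0],1)
E
```

```text
time_s: 45.68
tcp_pos: [0.4574, -0.0346, 0.1256]
eef_rot: [-180.0, -0.0, 0.3]
contact_force: [-0.0, -0.4, -3.3]
gripper_width: 0.0437
gripper_force: 49.9
time_s: 46.35
tcp_pos: [0.4554, -0.1534, 0.1254]
eef_rot: [-180.0, -0.0, 1.7]
contact_force: [0.5, -0.4, -2.3]
gripper_width: 0.0435
gripper_force: 49.9
units [-0.02 -0.01 -0.03] rot [-0.02  0.01  0.06] j [  4.9   6.3 -29.8  -0.  -53.9  86.9]
pan 0.61 [166. 178. 243. 243.] [186. 176. 169.] [  0.6728   0.1461 -11.2246   0.3943]
```

View pics/w11.png

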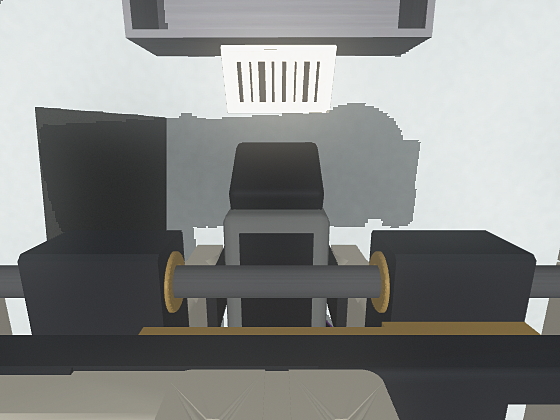

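The bin label's corners are at (220,45), (337,44), (332,112) and (225,112), square ahead of the snout. I'll refine the range and hold.

Run:
```python
from h import *
from scipy.optimize import least_squares
p=capture('wrist'); c=np.array([[220,45],[337,44],[332,112],[225,112]])
def P(v):
    R=Ro.from_euler('z',v[2]).as_matrix()
    q=np.array([[sx*.025*np.cos(np.pi/6),sy*.04,sx*.0125] for sx,sy in((1,1),(1,-1),(-1,-1),(-1,1))])
    return q@R.T+[v[0],v[1],.038]
s=least_squares(lambda v:(proj(p,P(v))-c).ravel(),[.555,-.152,0]);v=s.x;print(v*[1,1,57.3],s.fun.round(1))
n=np.array([-.5*np.cos(v[2]),-.5*np.sin(v[2]),.866]);W=np.array([v[0],v[1],.038])+.1*n
o=W-Ro.from_euler('z',v[2]).as_matrix()@[.048,0,.033]
go(o[0],o[1],o[2]+.033,np.degrees(v[2]))
```

```text
[ 0.55356636 -0.15019671  2.10668688] [ 0.1 -0.2 -0.1  0.2 -2.7 -0.4  2.7  0.1]
units [-0.   -0.04 -0.04] rot [-0.02  0.03  0.26] j [  5.    6.3 -29.8  -0.  -53.9  86.9]
```

Already on target within 1 mm, so I'll hold.

```bash
for i in 1 2 3 4 5 6 7 8; do python3 -m creep '[[0,0,0,0,0,0,0],[0,0,0,0,0,0,0],[0,0,0,0,0,0,0],[0,0,0,0,0,0,0],[0,0,0,0,0,0,0],[0,0,0,0,0,0,0],[0,0,0,0,0,0,0],[0,0,0,0,0,0,0]]' | grep -E 'time|pos'; done
python3 -c "
from h import *
go(.464,.0062,.0375,-3.3)
p=capture('side');fits(p,'mat','mat',[0],2)
p=capture('scene');fits(p,'mat','mat',[0],1)"
```

```text
time_s: 47.22
tcp_pos: [0.4554, -0.1535, 0.1254]
time_s: 47.88
tcp_pos: [0.4555, -0.1535, 0.1254]
time_s: 48.55
tcp_pos: [0.4555, -0.1534, 0.1254]
time_s: 49.22
tcp_pos: [0.4555, -0.1535, 0.1255]
time_s: 49.88
tcp_pos: [0.4555, -0.1534, 0.1254]
time_s: 50.55
tcp_pos: [0.4555, -0.1535, 0.1254]
time_s: 51.22
tcp_pos: [0.4555, -0.1535, 0.1254]
time_s: 51.88
tcp_pos: [0.4555, -0.1535, 0.1254]
units [ 0.34  6.39 -3.52] rot [-0.01  0.01 -5.08] j [  4.9   6.3 -29.8  -0.  -53.9  86.9]
mat 0.69 [169. 176. 245. 238.] [187. 177. 169.] [ 7.434000e-01  9.170000e-02 -1.310919e+02  5.720000e-01]
mat 0.64 [260. 196. 326. 248.] [25. 25. 24.] [ 0.4365  0.0043 -3.2312  0.0201]
mat 0.82 [260. 197. 310. 231.] [41. 42. 40.] [ 0.4356  0.004  -2.6113  0.0873]
```

```bash
python3 -m creep '[[0,0.05,0.9,0,0,0,-0.7],[0,0.05,0.9,0,0,0,-0.7],[0,0.05,0.9,0,0,0,-0.7],[0,0.05,0.9,0,0,0,-0.7],[0,0.05,0.9,0,0,0,-0.7],[0,0.05,0.9,0,0,0,-0.7],[0,0.02,0.9,0,0,0,-0.7],[0,0,0,0,0,0,0]]'; python3 -m creep '[[0,0,0,-0.6,0,0,0],[0,0,0,-0.8,0,0,0],[0,0,0,-0.8,0,0,0],[0,0,0,-0.6,0,0,0],[0,0,0,-0.2,0,0,0],[0,0,0,0,0,0,0],[0,0,0,0,0,0,0],[0,0,0,0,0,0,0]]'
python3 -c "
from h import *
go(.4635,.0047,.0375,-3.2)"
```

```text
time_s: 52.75
tcp_pos: [0.4642, 0.0068, 0.1258]
eef_rot: [-179.9, -0.1, -3.0]
contact_force: [0.1, 0.8, -2.7]
gripper_width: 0.0438
gripper_force: 49.9
time_s: 53.42
tcp_pos: [0.4644, 0.0042, 0.0514]
eef_rot: [-180.0, -0.1, -3.1]
contact_force: [0.3, -0.7, -2.7]
gripper_width: 0.044
gripper_force: 49.9
units [-0.03  0.02 -0.56] rot [-0.04  0.11 -0.1 ] j [ 24.9  10.3 -37.    0.  -42.6  62. ]
```

```bash
python3 -m creep '[[0,-0.03,0.02,-0.3,0,0,0],[0,0,0,-0.15,0,0,0],[0,0,0,-0.08,0,0,0],[0,0,0,0,0,0,0],[0,0,0,0,0,0,0],[0,0,0,0,0,0,0]]'; python3 -m creep '[[66,0,0,0,0,0,0],[66,0,0,0,0,0,0],[66,0,0,0,0,0,0],[66,0,0,0,0,0,0],[66,0,0,0,0,0,0],[66,0,0,0,0,0,0]]'; python3 -m creep '[[66,0,0,0.4,0,0,0],[66,0,0,0.8,0,0,0],[66,0,0,1,0,0,0],[66,0,0,1,0,0,0],[66,0,0,1,0,0,0],[66,0,0,1,0,0,0],[66,0,0,1,0,0,0],[66,0.5,0,1,0,0,0]]'; python3 -m creep '[[66,0.8,0,0.5,0,0,0],[66,0.8,0,0.5,0,0,0],[66,0,0,0,0,0,0],[66,0,0,0,0,0,0]]'
python3 - <<'E'
from h import *
Y=range(0,360,45)
p=capture('wrist');save(p,'w12.png')
p=capture('side');fits(p,'scanner','scanner',[-10,0],1)
p=capture('scene');save(p,'s5.png');fits(p,'scanner','scanner',[-10,0],1);fits(p,'elbow1','elbow',Y);fits(p,'tee1','tee',Y)
E
```

```text
time_s: 53.92
tcp_pos: [0.4627, 0.0045, 0.0372]
eef_rot: [-180.0, -0.0, -3.1]
contact_force: [0.0, -0.5, -2.1]
gripper_width: 0.0437
gripper_force: 49.9
time_s: 54.42
tcp_pos: [0.4628, 0.0046, 0.0373]
eef_rot: [-180.0, -0.0, -3.1]
contact_force: [-0.2, -0.2, 0.6]
gripper_width: 0.0656
gripper_force: 0.0
time_s: 55.08
tcp_pos: [0.4737, 0.0043, 0.2188]
eef_rot: [-179.9, -0.0, -3.1]
contact_force: [1.5, 1.6, -0.9]
gripper_width: 0.066
gripper_force: 0.0
time_s: 55.42
tcp_pos: [0.5158, 0.0046, 0.2421]
eef_rot: [-180.0, -0.0, -3.2]
contact_force: [-0.6, 0.3, -0.9]
gripper_width: 0.0657
gripper_force: 0.0
scanner 0.85 [268. 194. 316. 242.] [66. 65. 63.] [ 4.6680e-01  3.3000e-03 -4.1557e+00  4.1500e-02]
scanner 0.59 [272. 190. 300. 223.] [71. 70. 70.] [ 4.6150e-01  4.0000e-03 -5.8837e+00  5.0400e-02]
elbow 0.87 [223. 257. 260. 283.] [188. 182. 182.] [ 6.76300e-01 -2.12200e-01  9.05736e+01  3.18000e-02]
tee 0.8 [337. 228. 368. 252.] [186. 179. 179.] [6.500000e-01 1.355000e-01 1.358652e+02 1.360000e-01]
tee 0.79 [203. 185. 236. 208.] [118.  66. 141.] [  0.3013  -0.169  -40.1183   0.0498]
tee 0.63 [137. 280. 177. 318.] [ 61. 169. 162.] [ 6.816000e-01 -3.862000e-01  2.304401e+02  1.410000e-01]
tee 0.63 [ 80. 208. 120. 236.] [118.  68. 140.] [ 3.329000e-01 -5.101000e-01  2.973042e+02  4.520000e-02]
```

View pics/s5.png

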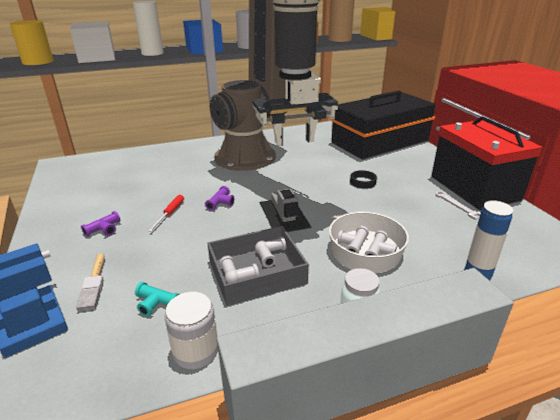

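The tees are in the pan at (352,240) and (378,243), the elbows in the bin at (240,270) and (268,250), and the scanner is back on its mat at (286,210). The bystanders have not moved, so I'll hand in.

```bash
python3 -c "
from h import *
print(close_job())"
```

```text
the job is handed in; nothing more can be done
None
```

I found four fittings: both tees are in the pan and both elbows in the bin, both labels were held for over 4 s (pan first), the scanner is back on its mat, the bystanders are where they were, and the job is handed in.

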